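Load a board in the test jig and lock the hold-down frame

ROBOT

A 6-joint arm with a two-finger parallel gripper is mounted at the origin on the work surface. World frame = base frame: x ahead of the robot, y to its left, z up, the work surface at z = 0. Lengths are in m, angles in rad, forces in N, time in s.
With the tool pointing down it reaches from about 0.325 to 0.85 m from the base axis. Payload 4.4 kg.
Tool frame: the origin (TCP) lies midway between the tips of the shut fingers; the grasp point (between the pads) lies 19 mm behind it; z points along the fingers, y is the line along which they close (so a half turn about z gives the same grasp; the last joint's range is limited). The gripper opens to 94 mm and grips with 3 to 60 N. Pads are 16 mm wide; open, the fingers measure 119 mm over their backs; the gripper's body (75 mm by 177 mm) begins 78 mm behind the grasp point.
Start: joints at [1.062, 0.207, 1.542, -0, 1.393, -0.15], TCP at [0.201, 0.539, 0.205] pointing down, gripper open.
Joint ranges: [-2.73, 2.73], [-0.86, 2.22], [0.23, 2.46], [-1.11, 4.25], [0.08, 2.63], [-2.82, 2.82]. Speed limits (rad/s): [2.79, 2.79, 3.14, 3.14, 3.14, 3.14].

INTERFACE

Orientations are given as a rotation vector (axis times angle).
In Python, from bench import monitor, eyes, order gives the robot as it stands.
- The arm moves only by the tool carry_out, never from a script. Its arguments are lists of equal length, an entry for each row: "twist": the turn, a rotation vector about the tool's x, y, z in degrees, a list of three; "dp": the shift along the tool's x, y, z in m, a list of three; "jaw": the opening, from 0 (shut) to 1 (fully open). In form: {"twist": [[wx, wy, wz], ...], "dp": [[dx, dy, dz], ...], "jaw": [jaw, ...]}. A call has 1 to 8 rows; each row shifts and turns the commanded pose from where the row before left it, along the tool's axes as they then stand; what a row does not reach is not made up. A row lasts 1/8 s, in which the tool goes at most 62.5 mm and 10.7 degrees, less where a joint would pass 70% of its speed; a pose out of reach is approached as far as the arm can. A call is refused whole if a number of a shift passes 0.0625 or a number of a turn 10.7, either way. A call with a gripper value outside its range is refused whole. The fingers move at their own pace and stop on an object; "force" is the grip in N (left out, the last holds). Time passes only in rows, so rows that do not move let the fingers close. It gives the time, the measured TCP pose, the force, the opening and the grip force at its end, in the units of the state.
- monitor.read_state(): the state, without advancing time (a new reading comes with each control period).
- eyes.capture(name): name is "scene" or "top" or "wrist"; returns (picture, depth): 420x560x3 uint8, red, green, blue; 420x560 float32, m along the optical axis (not along the pixel's ray), 0 where there is no reading.
- eyes.get_calibration(name): a dict with "fx", "fy", "cx", "cy" (pixels), "extrinsics" (4x4, takes a point from camera to world coordinates). Camera axes: x right, y up, looking along -z (the intrinsics and any distortion apply to the point x, -y, -z); pixel columns grow to the right and rows downward; lengths in m; the calibration is good to about 2 mm. A picture is of the moment at which its call begins: read the wrist's pose just before it. get_calibration takes no time and is no camera call; for the wrist camera it gives the pose at the moment of the call.
- order.sign_off(): hands the job in; it is judged then, once.
The state is a dict: "t": time; "qpos": joint angles; "dq": joint speeds; "tau": joint torques, N m; "tcp_pos": TCP position; "tool_rot": TCP orientation; "wrist_force": force on the tool from outside, world axes, zero at the start; "ft_torque": the same for the moment, N m; "opening": finger opening in m; "grip_force": force on a finger pad.
Only numpy, scipy, OpenCV 4.12 (cv2) and the standard library are available. Lean on these libraries where they do the work, as an engineer would, in place of code of your own. Each camera call takes 0.05 s, during which the arm holds its last target. There are 200 camera calls.

TASK

Take the green circuit board from the tray and lay it gently in the nest on the sloping test jig, flat and with its blue terminal blocks on the hinge side. Then swing the hold-down frame fully down over it and turn the red catch square across the frame's edge to lock it. Leave the dark-red board in the tray and do not disturb the other things on the bench.

Things in the scene. Friction and masses are not known exactly. Their poses are not given: they have to be found in the camera images.
- board: GREEN circuit board to test, loose in one of the tray's two compartments: plate 80 (x) x 120 (y) x 5 mm, 0.15 to 0.31 kg. Origin: centre of its underside, z up. Blue terminal blocks (16 mm high) along its +x long edge; capacitors and heat sink up to 18 mm high near x = -20 mm. In the tray its +x side points away from the robot within about 20 degrees
- board_block (a point): centre of the yellow transformer block in the middle of the green board, 19 mm above the board's underside; axes as the board. Block 30 (x) x 36 (y) mm, from 5 to 33 mm above the underside: lift the board by its two y faces. Beside those faces, within 12 mm of the board's y axis, nothing stands higher than 8 mm above the underside
- board_terminals (a point): midway between the green board's two blue terminal blocks, 24.5 mm from the board's origin along its +x
- other_board: dark-red circuit board with an orange block, same shape and size, in the tray's other compartment; it stays there. Origin: centre of its underside
- tray: black open tray, fixed, 215 (x) x 150 (y) x 26 mm high, walls and floor 5 mm thick; a divider as high as the walls makes two compartments 100 (x) x 140 (y) mm, one behind the other along x. Origin: centre of its underside
- jig: test jig, fixed: cream desk enclosure 240 wide (y), 205 deep (x), 40 mm high in front, 144 mm at the back; its blue panel slopes down towards its front (-x, the robot's side) at 27 degrees from level. Origin: centre of its underside. On the panel: white-walled nest, hinged aluminium frame, red turn catch
- nest (a point): centre of the nest's floor on the panel. x up the slope to the hinge, y along the hinge, z square off the panel (up and towards the robot). Pocket 85 (x) x 125 (y) mm, walls 5 mm high, 7 mm thick. A seated board lies with 2.5 mm play all round, underside on this floor, its axes along these axes, terminal blocks on the +x (hinge) side
- frame (a joint): angle of the hold-down frame, rad: 0 = shut, parallel to the panel (stop); positive = swung open, up and back; stop at 2.1. Starts at 1.7 to 2.0, upright, clear of the nest. Stiff hinge (0.5 N m): it stays at any angle and must be pushed all the way to 0 (about 4 N at its free edge)
- frame_hinge (a point): middle of the frame's hinge axis, 75 mm from the nest along the nest's +x, 12 mm off the panel. Axes turn with the frame: x from its free edge to the hinge, y along the hinge, z out of its outer face (the face away from the panel when shut; when open it looks away from the robot)
- frame_edge (a point): middle of the frame's free edge, 151 mm from the hinge; axes as frame_hinge. Frame: plate 210 (y) x 151 x 8 mm, 4 mm either side of this point; a 106 x 68 mm window clears the board's parts; free-edge bar 42 mm deep, flat within 70 mm of the middle. Open, this edge is the top (up to 0.30 m high): it can be drawn over and down from behind
- frame_knob (a point): top of one of two black lifting knobs (22 mm across, 22 mm high) on the frame's outer face, 85 mm either side of the middle and 21 mm in from the free edge; this is the one at +y
- catch (a joint): angle of the red turn catch about its pivot, rad, positive anticlockwise seen facing the panel. 0 = along the frame's edge, clear of it; starts within 0.3 of 0. At +1.571 or -1.571 (either will do) it lies square across the edge, over the frame by 15 mm; stops at +-1.75. Stiff (0.06 N m), stays put. Passes 2.5 mm over the shut frame; strikes a frame that is not down
- catch_rib (a point): on the catch's pivot axis, mid-height of its grip rib; axes turn with the catch: y along it, z along the pivot (square off the panel). Rib 52 (y) x 10 (x) mm, 11 mm below to 11 mm above this point, on a wing 70 (y) x 18 x 8 mm whose underside is 18.5 mm off the panel. Pivot 96 mm from the nest along the nest's -x, 20 mm outside the shut frame's edge
- red_box: small open red box, 45 mm cube, loose bystander in front of the jig; origin under its centre
- reel: metal solder reel, 54 mm across, 40 mm high, loose bystander behind the tray; origin under its centre
- meter: yellow hand-held meter, 170 x 82 x 37 mm, loose bystander; origin under its centre
- screwdriver: screwdriver with orange handle, 190 mm, loose bystander
- mug: white mug, 80 mm across, 92 mm high, loose bystander; origin under its centre
- probe: black and red test probe, 140 mm long, 12 mm thick, loose bystander

How it is judged:
By the outcome, as a careful person would: the job done as asked, in the order asked, and still so for the second after the job is handed in, with the robot touching nothing.
It also fails if it takes over 72 s, if anything falls off the work surface, if the arm or the gripper's body presses on something with over 40 N, if the wrist force passes 120 N, or if a joint passes its speed limit or range.

## Working session

There is one attempt and no reset: what is moved stays moved. The work goes in short steps, Python scripts to look and compute and a tool call to move; the robot and the scene stay as the last step left them, time stands still between calls to the robot, and variables do not carry over. Pictures are saved under pics/ and viewed, at most 13 in all, crops included, and the job is handed in when it is done.

Besides the shell and the picture viewer there is one more tool, called after "Request:" as a command line: name --argument value ..., lists and objects as JSON in quotes. carry_out: Moves the arm, as the interface text tells. Its arguments: {"type":"object","properties":{"twist":{"type":"array"},"dp":{"type":"array"},"jaw":{"type":"array"},"force":{"type":"number"}},"required":["twist","dp","jaw"]}

```bash
ls; mkdir -p pics; cat > h.py <<'E'
import numpy as np, cv2
from scipy.spatial.transform import Rotation as R
from bench import monitor, eyes, order
def snap(n,f=None):
    im,d=eyes.capture(n)
    c=eyes.get_calibration(n)
    if f: cv2.imwrite('pics/'+f,im[:,:,::-1])
    return im,d,c
def ray(c,u,v):
    E=np.array(c['extrinsics']); d=np.array([(u-c['cx'])/c['fx'],-(v-c['cy'])/c['fy'],-1.])
    return E[:3,3],E[:3,:3]@d
def onz(c,u,v,z):
    o,d=ray(c,u,v); return o+d*(z-o[2])/d[2]
def dep(c,d,u,v):
    o,r=ray(c,u,v); return o+r*d[int(round(v)),int(round(u))]
def tri(c1,p1,c2,p2):
    o1,d1=ray(c1,*p1);o2,d2=ray(c2,*p2)
    A=np.stack([d1,-d2],1); s=np.linalg.lstsq(A,o2-o1,rcond=None)[0]
    a=o1+s[0]*d1;b=o2+s[1]*d2
    return (a+b)/2,np.linalg.norm(a-b)
E
python3 - <<'E'
from h import *
for n in('scene','top','wrist'):
    im,d,c=snap(n,n+'0.png'); np.savez(n+'0.npz',im=im,d=d)
    print(n,{k:(np.round(v,3).tolist() if k=='extrinsics' else v) for k,v in c.items()})
print(monitor.read_state())
a=[cv2.imread(f'pics/{n}0.png') for n in('scene','top')]
E
```

```text
pics
scene {'fx': 428.74665649071227, 'fy': 428.74665649071227, 'cx': 273.59684831910084, 'cy': 201.42295907901592, 'extrinsics': [[-0.985, -0.119, 0.123, 0.773], [0.169, -0.576, 0.8, 1.183], [-0.024, 0.809, 0.588, 1.006], [0.0, 0.0, 0.0, 1.0]]}
top {'fx': 410.9259197553712, 'fy': 410.9259197553712, 'cx': 276.86735168676086, 'cy': 213.18718675357295, 'extrinsics': [[-0.002, 0.994, -0.11, 0.443], [-1.0, 0.0, 0.019, 0.023], [0.019, 0.11, 0.994, 1.201], [0.0, 0.0, 0.0, 1.0]]}
wrist {'fx': 328.8185332577318, 'fy': 328.8185332577318, 'cx': 273.08835992161767, 'cy': 206.13410637337398, 'extrinsics': [[0.349, -0.899, -0.264, 0.125], [0.937, 0.335, 0.099, 0.568], [-0.001, -0.282, 0.96, 0.384], [0.0, 0.0, 0.0, 1.0]]}
{'t': 0.15, 'qpos': array([ 1.06250021e+00,  2.07257872e-01,  1.54257019e+00, -2.65111206e-05,
        1.39351309e+00, -1.50507381e-01]), 'dq': array([ 0.00081857, -0.00299207, -0.00529061, -0.00164501,  0.00063364,
       -0.00076227]), 'tau': array([ 6.52438121e-04, -3.71318543e+01, -2.81811512e+01,  6.98046223e-02,
        3.27333575e-02, -1.00182508e-04]), 'tcp_pos': array([0.20109103, 0.53804159, 0.20456484]), 'tool_rot': array([-5.58916617e-01, -3.09092404e+00,  2.61168004e-03]), 'wrist_force': array([ 0.60608383, -0.19240206,  0.31259645]), 'ft_torque': array([-0.05134244,  0.03389828, -0.02113219]), 'grip_force': 0.0, 'opening': 0.0936960221786082}
```

View pics/scene0.png

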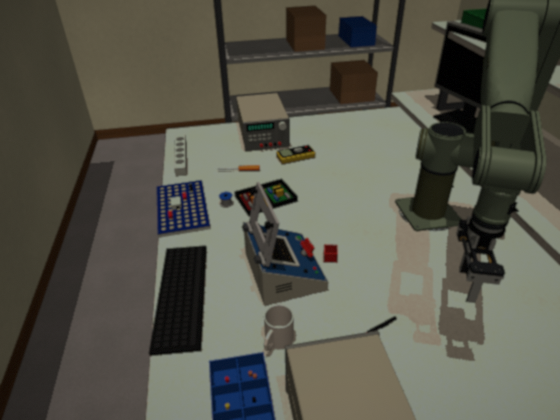

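View pics/top0.png

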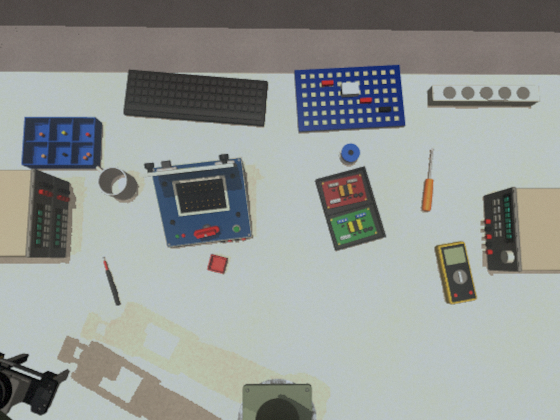

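The scene view shows the jig (about 285,260), the tray (265,195) and the red box (330,253). The top view shows the green board in the near compartment at about (356,226), the jig at (203,200), its catch at (207,232) and the open frame at (195,163). Next I'll measure from the top view with colour masks.

```bash
python3 - <<'E'
from h import *
z=np.load('top0.npz'); im,d=z['im'],z['d']; c=eyes.get_calibration('top')
hsv=cv2.cvtColor(im,cv2.COLOR_RGB2HSV)
def comp(lo,hi,box,name,zz=None,n=3):
    m=cv2.inRange(hsv,lo,hi); k=np.zeros_like(m);x0,y0,x1,y1=box;k[y0:y1,x0:x1]=m[y0:y1,x0:x1]
    nn,l,s,ce=cv2.connectedComponentsWithStats(k)
    for i in sorted(range(1,nn),key=lambda i:-s[i,4])[:n]:
        pts=np.argwhere(l==i)[:,::-1].astype(np.float32); r=cv2.minAreaRect(pts)
        print(name,s[i,4],ce[i].round(1),np.round(r[1],1),round(r[2],1),'dep',dep(c,d,*ce[i]).round(3), 'z' if zz is None else onz(c,*ce[i],zz).round(3))
comp((40,80,40),(85,255,255),(315,160,390,255),'green',.01,1)
comp((20,120,100),(35,255,255),(315,160,390,255),'yellow',.038)
comp((95,100,60),(125,255,255),(315,195,390,255),'blue',.02)
comp((0,120,80),(8,255,255),(180,210,225,245),'catch')
comp((0,120,80),(8,255,255),(200,245,240,280),'redbox',.04,1)
# panel plane
m=cv2.inRange(hsv,(95,100,40),(125,255,255));pts=[]
for v in range(160,250):
  for u in range(150,255):
    if m[v,u] and d[v,u]>0: pts.append(dep(c,d,u,v))
pts=np.array(pts)
for _ in range(6):
    ce=np.median(pts,0) if _==0 else pts.mean(0); n=np.linalg.svd(pts-pts.mean(0))[2][2]; n*=np.sign(n[2]); ce=pts.mean(0)
    r=(pts-ce)@n; pts=pts[abs(r)<max(.004,1.5*r.std())]
print('panel',len(pts),ce,n,np.degrees(np.arccos(n[2])),np.degrees(np.arctan2(n[1],n[0])),r.std())
t=im[120:290,130:410]; cv2.imwrite('pics/c1.png',cv2.resize(t[:,:,::-1],None,fx=2.8,fy=2.8,interpolation=cv2.INTER_CUBIC))
E
```

```text
green 763 [352.7 226. ] [27.5 41. ] 73.3 dep [ 0.535 -0.215  0.041] [ 0.538 -0.221  0.01 ]
yellow 44 [351.  226.5] [9.8 4.1] 71.6 dep [ 0.534 -0.21   0.039] [ 0.534 -0.21   0.038]
yellow 40 [359.2 224. ] [10.1  3.5] 71.6 dep [ 0.541 -0.234  0.038] [ 0.541 -0.234  0.038]
yellow 5 [342.2 194.6] [1. 2.] 90.0 dep [ 0.626 -0.187  0.039] [ 0.626 -0.187  0.038]
blue 16 [359.6 215.3] [3.2 7.2] 68.2 dep [ 0.568 -0.239  0.021] [ 0.568 -0.239  0.02 ]
blue 7 [340.9 220.9] [3.2 1.9] 71.6 dep [ 0.552 -0.184  0.022] [ 0.552 -0.185  0.02 ]
blue 5 [344. 220.] [2.7 0.9] 63.4 dep [ 0.554 -0.194  0.021] [ 0.554 -0.194  0.02 ]
catch 152 [206.  231.5] [ 8. 24.] 76.0 dep [0.516 0.192 0.1  ] z
catch 4 [183.2 235. ] [1.4 1.4] 45.0 dep [0.509 0.261 0.056] z
redbox 208 [217.8 263.3] [15.3 15.7] 11.3 dep [0.431 0.171 0.005] [0.431 0.166 0.04 ]
panel 2598 [0.56355694 0.20250203 0.07978446] [-0.45099481 -0.05504243  0.89082771] 27.02255850218548 -173.04165161358137 0.0016923779867843074
```

View pics/c1.png

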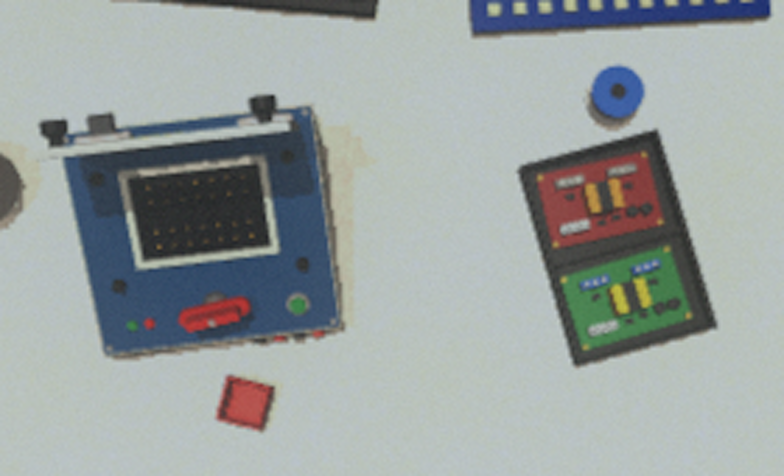

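The crop shows the jig yawed about +7°, with its frame open at the back, the nest around (205,212) and the catch at (213,315). The green board sits in the near compartment with its blue terminals away from the robot and its block at (630,295). I'll move the wrist to look square at the panel.

```bash
cat >> h.py <<'E'
from scipy.spatial.transform import Slerp
def cur():
    s=monitor.read_state(); return s,np.array(s['tcp_pos']),R.from_rotvec(s['tool_rot'])
def plan(P,Q,n,start=None):
    """n equal rows from the present (or given) pose to P,Q in tool axes; Q rotation"""
    if start is None: _,p,q=cur()
    else: p,q=start
    w=(q.inv()*Q).as_rotvec()/n; dp=(np.array(P)-p)/n; tot=np.degrees(np.linalg.norm(w*n))
    print('n',n,'dist',np.linalg.norm(dp)*n,'ang',tot,'twist/row',np.degrees(w).round(1).tolist())
    print([ (q*R.from_rotvec(w*k)).inv().apply(dp).round(4).tolist() for k in range(n)])
def frame_R(x,z):
    z=z/np.linalg.norm(z); x=x-z*(x@z); x/=np.linalg.norm(x); return np.stack([x,np.cross(z,x),z],1)
def tool_of(F):  # tool y = F y, tool z = -F z
    return R.from_matrix(np.stack([-F[:,0],F[:,1],-F[:,2]],1))
E
python3 - <<'E'
from h import *
c=eyes.get_calibration('top')
n=np.array([-.451,-.055,.8908]); ce=np.array([.5636,.2025,.0798])
def onp(u,v,h=0):
    o,r=ray(c,u,v); return o+r*(((ce+n*h-o)@n)/(r@n))
nest=onp(130+205/2.8,120+212/2.8); cat=onp(206,231.5,.037); print(nest,cat)
F=frame_R(np.array([np.cos(.121),np.sin(.121),0.]),n)
print('catch in nest',F.T@(cat-nest))
Q=tool_of(F); P=nest+F@np.array([-.035,0,.17]); print(P)
plan(P,Q,10)
E
```

```text
[0.61210247 0.20011231 0.10420872] [0.51624124 0.19215307 0.09671771]
catch in nest [-0.08903061  0.00366853  0.03699909]
[0.50447943 0.18700148 0.23974613]
n 10 dist 0.46530785825826293 ang 38.34859337447203 twist/row [-0.7, -2.7, -2.7]
[[-0.0407, -0.0223, -0.0035], [-0.0397, -0.0241, -0.0019], [-0.0386, -0.0259, -0.0004], [-0.0373, -0.0277, 0.0011], [-0.0359, -0.0295, 0.0025], [-0.0344, -0.0312, 0.0037], [-0.0327, -0.0328, 0.0049], [-0.0308, -0.0343, 0.006], [-0.0289, -0.0358, 0.007], [-0.0268, -0.0372, 0.0079]]
```

Request:
carry_out --twist '[[-0.7, -2.7, -2.7], [-0.7, -2.7, -2.7], [-0.7, -2.7, -2.7], [-0.7, -2.7, -2.7], [-0.7, -2.7, -2.7], [-0.7, -2.7, -2.7], [-0.7, -2.7, -2.7], [-0.7, -2.7, -2.7]]' --dp '[[-0.041, -0.022, -0.0035], [-0.04, -0.024, -0.002], [-0.039, -0.026, 0], [-0.037, -0.028, 0.001], [-0.036, -0.03, 0.0025], [-0.034, -0.031, 0.004], [-0.033, -0.033, 0.005], [-0.031, -0.034, 0.006]]' --jaw '[1, 1, 1, 1, 1, 1, 1, 1]'

```text
t: 1.15
tcp_pos: [0.4456, 0.2563, 0.2332]
tool_rot: [-0.036, 2.754, 0.04]
wrist_force: [0.6, 0.1, 0.6]
opening: 0.094
grip_force: 0.0
```

Request:
carry_out --twist '[[-0.7, -2.7, -2.7], [-0.7, -2.7, -2.7], [0, 0, 0]]' --dp '[[-0.029, -0.036, 0.007], [-0.027, -0.037, 0.008], [0, 0, 0]]' --jaw '[1, 1, 1]'

```text
t: 1.52
tcp_pos: [0.5069, 0.1846, 0.24]
tool_rot: [-0.156, 2.656, 0.047]
wrist_force: [-0.7, 0.2, 0.1]
opening: 0.0937
grip_force: 0.0
```

```bash
python3 - <<'E'
from h import *
import json
im,d,c=snap('wrist','w1.png'); np.savez('w1.npz',im=im,d=d,**{k:np.array(v) for k,v in c.items()})
s,p,q=cur(); print(p,s['qpos'].round(3),s['t'],np.abs(s['dq']).max())
E
```

```text
[0.50619753 0.18600075 0.23986823] [ 0.216 -0.215  1.971 -0.049  0.907 -1.453] 1.575 0.04857233075373248
```

View pics/w1.png

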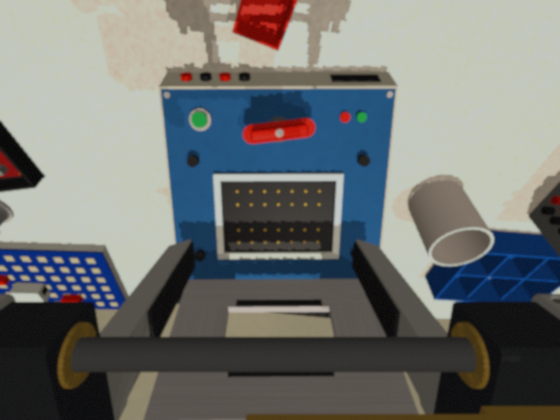

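The wrist view shows the nest ring spanning about (213–343, 173–262), the catch at (279,131) and slightly turned, and the frame edge-on at the bottom. I'll shift for a second view and then measure both.

Request:
carry_out --twist '[[0, 0, 0], [0, 0, 0], [0, 0, 0]]' --dp '[[0.01, -0.03, -0.01], [0.01, -0.03, -0.01], [0, 0, 0]]' --jaw '[1, 1, 1]'

```text
t: 1.95
tcp_pos: [0.4864, 0.1244, 0.2486]
tool_rot: [-0.161, 2.655, 0.049]
wrist_force: [0.2, -0.7, -0.3]
opening: 0.094
grip_force: 0.0
```

```bash
cat > jig.py <<'E'
from h import *
def load(f):
    z=np.load(f); return z['im'],z['d'],{k:z[k] for k in('fx','fy','cx','cy','extrinsics')}
def ring(im,c,d):
    hsv=cv2.cvtColor(im,cv2.COLOR_RGB2HSV)
    return hsv
if __name__=='__main__':
    im,d,c=snap('wrist'); np.savez('w2.npz',im=im,d=d,**{k:np.array(v) for k,v in c.items()})
    res=[]
    for f in('w1.npz','w2.npz'):
        im,d,c=load(f); hsv=cv2.cvtColor(im,cv2.COLOR_RGB2HSV)
        b=cv2.inRange(hsv,(100,120,40),(120,255,255))
        n,l,s,ce=cv2.connectedComponentsWithStats(b)
        # panel component = biggest one in the middle columns
        k=max(range(1,n),key=lambda i:s[i,4] if abs(ce[i][0]-280)<130 and ce[i][1]<260 else 0)
        vv,uu=np.where(cv2.erode((l==k).astype(np.uint8),np.ones((5,5)))>0)
        E=c['extrinsics']; D=d[vv,uu]; ok=D>0
        P=np.stack([(uu-c['cx'])/c['fx'],-(vv-c['cy'])/c['fy'],-np.ones(len(uu))],1)*D[:,None]; P=(P@E[:3,:3].T+E[:3,3])[ok]
        for _ in range(8):
            m=P.mean(0); nv=np.linalg.svd(P-m,full_matrices=False)[2][2]; nv*=np.sign(nv[2]); r=(P-m)@nv; P=P[abs(r)<max(.002,1.5*r.std())]
        # holes in panel: ring = hole's outer contour
        filled=np.zeros_like(b); cs,h=cv2.findContours((l==k).astype(np.uint8),cv2.RETR_CCOMP,cv2.CHAIN_APPROX_NONE)
        big=[q for q,hh in zip(cs,h[0]) if hh[3]>=0 and cv2.contourArea(q)>500]
        print(f,'n',nv.round(4),np.degrees(np.arccos(nv[2])).round(2),'pt',m.round(4),r.std(),len(P),s[k])
        print([ (cv2.contourArea(q),np.round(cv2.minAreaRect(q),1).tolist() if 0 else [np.round(t,1) for t in cv2.minAreaRect(q)]) for q in big])
        white=cv2.inRange(hsv,(0,0,120),(180,70,255)); sub=np.zeros_like(white); sub[150:275,190:400]=white[150:275,190:400]
        n2,l2,s2,c2=cv2.connectedComponentsWithStats(sub); kk=1+np.argmax(s2[1:,4]); q=cv2.findContours((l2==kk).astype(np.uint8),cv2.RETR_CCOMP,cv2.CHAIN_APPROX_NONE)
        for qq in q[0]:
            if cv2.contourArea(qq)>3000: print('white',cv2.contourArea(qq),cv2.approxPolyDP(qq,8,True)[:,0].tolist())
        red=cv2.inRange(hsv,(0,150,110),(6,255,255))|cv2.inRange(hsv,(174,150,110),(180,255,255)); sub=np.zeros_like(red); sub[95:220,215:400]=red[95:220,215:400]
        n2,l2,s2,c2=cv2.connectedComponentsWithStats(sub); kk=1+np.argmax(s2[1:,4]); pts=np.argwhere(l2==kk)[:,::-1].astype(np.float32); print('catch',c2[kk],cv2.minAreaRect(pts), 'top surface depth pt',dep(c,d,*c2[kk]).round(4))
E
python3 jig.py
```

```text
w1.npz n [-0.4503 -0.056   0.8911] 26.98 pt [0.5646 0.1999 0.0781] 0.000725810953205249 20547 [  163    90   230   189 24641]
[(11588.5, [array([278., 216.]), array([134.,  90.]), np.float64(0.0)]), (1751.0, [array([278.5, 129.1]), array([28.5, 77.7]), np.float64(84.1)]), (521.0, [array([199.5, 119. ]), array([26.2, 24.7]), np.float64(45.0)])]
white 10566.5 [[213, 174], [219, 257], [337, 256], [342, 173]]
white 8066.5 [[336, 182], [331, 253], [223, 252], [221, 181]]
catch [278.62947544 130.51706911] ((278.5592041015625, 130.492919921875), (19.222095489501953, 71.68570709228516), 83.1572265625) top surface depth pt [0.5054 0.1926 0.1024]
w2.npz n [-0.451  -0.0555  0.8908] 27.02 pt [0.5678 0.1953 0.0792] 0.0007302150982632352 17561 [  224   111   213   178 21307]
[(1542.5, [array([332.6, 147.1]), array([27.3, 72.6]), np.float64(83.7)])]
white 4032.5 [[190, 150], [191, 274], [202, 261], [225, 263], [229, 274], [224, 152]]
catch [332.53717026 149.90647482] ((332.9078369140625, 149.21670532226562), (17.11724281311035, 66.71634674072266), 83.2901611328125) top surface depth pt [0.5068 0.1879 0.1013]
```

```bash
python3 - <<'E'
from jig import *
n=np.array([-.4507,-.0557,.8910]); n/=np.linalg.norm(n); pt=(np.array([.5646,.1999,.0781])+np.array([.5678,.1953,.0792]))/2
F=frame_R(np.array([-n[0],-n[1],0]),n)
def onp(c,u,v,h):
    o,r=ray(c,u,v); return o+r*(((pt+n*h-o)@n)/(r@n))
ref=pt
C={}
for f,(x0,x1,y0,y1) in(('w1.npz',(212,345,165,270)),('w2.npz',(266,400,182,290))):
    im,d,c=load(f); hsv=cv2.cvtColor(im,cv2.COLOR_RGB2HSV)
    w=(cv2.inRange(hsv,(0,0,120),(180,70,255))>0)
    def runs(a,off):
        e=np.diff(np.r_[0,a.astype(int),0]); return [(i+off-.5,j+off-.5) for i,j in zip(np.where(e==1)[0],np.where(e==-1)[0]) if j-i>=3]
    T=[];B=[];L=[];RR=[]
    for u in range(x0+22,x1-25,3):
        r=runs(w[y0-6:y1+6,u],y0-6)
        if r: T.append([u,*r[0]]); B.append([u,*r[-1]])
    for v in range(y0+22,y1-30,3):
        r=runs(w[v,x0-8:x1+8],x0-8)
        if len(r)>1: L.append([v,*r[0]]); RR.append([v,*r[-1]])
    for nm,A,hz in(('T',T,1),('B',B,1),('L',L,0),('R',RR,0)):
        A=np.array(A)
        for k in(1,2):
            q=np.array([F.T@((onp(c,a[0],a[k],.005) if hz else onp(c,a[k],a[0],.005))-ref) for a in A])
            j=0 if hz else 1; sl=np.polyfit(q[:,1-j],q[:,j],1)
            print(f,nm,k,'px',np.median(A[:,k]),'mm',(1000*np.median(q[:,j])).round(1),'slope deg',np.degrees(sl[0]).round(2))
    C[f]=c
    print('catch c/h=48',(F.T@(onp(c,*((278.6,130.5) if f=='w1.npz' else (332.6,149.5)),.0485)-ref)*1000).round(1))
p,e=tri(C['w1.npz'],(278.6,130.5),C['w2.npz'],(332.6,149.5)); print('catch tri',p,e,(F.T@(p-ref)*1000).round(1))
print('ref',ref,'F',F.round(4).tolist())
E
```

```text
w1.npz T 1 px 173.5 mm 4.0 slope deg -0.31
w1.npz T 2 px 181.5 mm 12.9 slope deg 0.35
w1.npz B 1 px 251.5 mm 95.0 slope deg -0.59
w1.npz B 2 px 258.5 mm 103.6 slope deg 0.09
w1.npz L 1 px 214.5 mm -67.4 slope deg 1.16
w1.npz L 2 px 222.5 mm -59.0 slope deg -0.79
w1.npz R 1 px 333.5 mm 64.4 slope deg 0.45
w1.npz R 2 px 341.5 mm 73.0 slope deg -1.12
catch c/h=48 [-43.5   2.5  48.5]
w2.npz T 1 px 187.5 mm 4.9 slope deg 0.22
w2.npz T 2 px 194.5 mm 13.2 slope deg 0.23
w2.npz B 1 px 260.5 mm 96.6 slope deg -54.35
w2.npz B 2 px 265.5 mm 103.5 slope deg -53.8
w2.npz L 1 px 265.5 mm -68.9 slope deg 2.57
w2.npz L 2 px 273.5 mm -59.6 slope deg -1.73
w2.npz R 1 px 377.5 mm 63.5 slope deg 2.01
w2.npz R 2 px 384.5 mm 71.9 slope deg -1.95
catch c/h=48 [-43.8  -2.5  48.5]
catch tri [0.51997773 0.19476567 0.07912735] 0.0014144782484100478 [-41.    2.9  21.4]
ref [0.5662  0.1976  0.07865] F [[0.8842, -0.1227, -0.4507], [0.1093, 0.9924, -0.0557], [0.4541, 0.0, 0.8909]]
```

```bash
python3 - <<'E'
from h import *
y=np.radians(16); F=frame_R(np.array([np.cos(y),np.sin(y),0]),np.array([0,0,1.]))
plan([.525,-.222,.2],tool_of(F),7)
E
```

```text
n 7 dist 0.35262525849402765 ang 29.051340355523248 twist/row [-0.3, 3.9, -1.3]
[[0.0037, -0.0499, 0.0055], [0.0044, -0.0499, 0.0056], [0.0051, -0.0498, 0.0057], [0.0058, -0.0497, 0.0058], [0.0065, -0.0496, 0.006], [0.0071, -0.0495, 0.0063], [0.0078, -0.0493, 0.0066]]
```

Request:
carry_out --twist '[[-0.3, 3.9, -1.3], [-0.3, 3.9, -1.3], [-0.3, 3.9, -1.3], [-0.3, 3.9, -1.3], [-0.3, 3.9, -1.3], [-0.3, 3.9, -1.3], [-0.3, 3.9, -1.3], [0, 0, 0]]' --dp '[[0.004, -0.05, 0.0055], [0.0045, -0.05, 0.0055], [0.005, -0.05, 0.0055], [0.006, -0.05, 0.006], [0.0065, -0.05, 0.006], [0.007, -0.0495, 0.0065], [0.008, -0.0495, 0.0065], [0, 0, 0]]' --jaw '[1, 1, 1, 1, 1, 1, 1, 1]'

```text
t: 3.0
tcp_pos: [0.5276, -0.2248, 0.1968]
tool_rot: [-0.445, 3.108, 0.009]
wrist_force: [0.3, 0.6, 0.0]
opening: 0.0942
grip_force: 0.0
```

```bash
python3 - <<'E'
from h import *
im,d,c=snap('wrist','w3.png'); np.savez('w3.npz',im=im,d=d,**{k:np.array(v) for k,v in c.items()})
s,p,q=cur(); print(p,s['qpos'].round(3),s['t'],q.as_matrix().round(3).tolist())
E
```

```text
[ 0.52707132 -0.22309266  0.1973846 ] [-0.556  0.208  1.557  0.007  1.379 -2.414] 3.05 [[-0.959, -0.282, 0.002], [-0.282, 0.959, 0.007], [-0.004, 0.006, -1.0]]
```

View pics/w3.png

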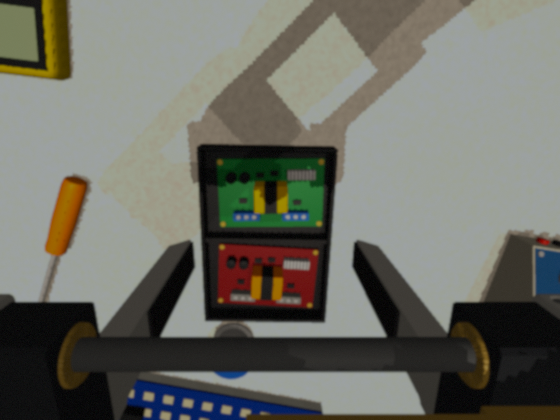

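The wrist view shows the green board at about (217–325, 157–228) with its block at (271,197) and its blue terminals away from the robot. I'll move closer for a second view.

Request:
carry_out --twist '[[0, 0, 0], [0, 0, 0], [0, 0, 0]]' --dp '[[0.025, 0.025, 0.02], [0.025, 0.025, 0.02], [0, 0, 0]]' --jaw '[1, 1, 1]'

```text
t: 3.42
tcp_pos: [0.4606, -0.185, 0.1565]
tool_rot: [0.451, -3.109, -0.014]
wrist_force: [0.2, -0.4, 0.5]
opening: 0.0937
grip_force: 0.0
```

```bash
cat > brd.py <<'E'
from jig import *
def yel(im,d,c,show=True):
    hsv=cv2.cvtColor(im,cv2.COLOR_RGB2HSV)
    g=cv2.inRange(hsv,(45,80,40),(80,255,255)); n,l,s,ce=cv2.connectedComponentsWithStats(g); k=1+np.argmax(s[1:,4])
    gp=np.argwhere(l==k)[:,::-1].astype(np.float32); gr=cv2.minAreaRect(gp); box=cv2.boxPoints(gr)
    y=cv2.inRange(hsv,(18,120,60),(35,255,255)); x0,y0,w,h=s[k][:4]; m=np.zeros_like(y); m[y0:y0+h,x0:x0+w]=y[y0:y0+h,x0:x0+w]
    n,l,s,ce=cv2.connectedComponentsWithStats(m); ks=sorted(range(1,n),key=lambda i:-s[i,4])[:2]
    P=[p for i in ks for p in np.argwhere(l==i)[:,::-1]]; r=cv2.minAreaRect(np.array(P,np.float32))
    return gr,box,ce[ks],r
if __name__=='__main__':
    im,d,c=snap('wrist','w4.png'); np.savez('w4.npz',im=im,d=d,**{k:np.array(v) for k,v in c.items()})
    out=[]
    for f in('w3.npz','w4.npz'):
        im,d,c=load(f); gr,box,st,r=yel(im,d,c)
        q=np.array([onz(c,*b,.010) for b in box])[:,:2]
        e=[q[(i+1)%4]-q[i] for i in range(4)]
        yaw=[(np.degrees(np.arctan2(v[1],v[0]))+45)%90-45 for v in e]
        print(f,'green size',[round(float(np.linalg.norm(v)),4) for v in e],'yaw',np.round(yaw,2),'centre@10',q.mean(0).round(4))
        bq=np.array([onz(c,*b,.038) for b in cv2.boxPoints(r)])[:,:2]; be=[bq[(i+1)%4]-bq[i] for i in range(4)]
        print(' block size',[round(float(np.linalg.norm(v)),4) for v in be],'yaw',np.round([(np.degrees(np.arctan2(v[1],v[0]))+45)%90-45 for v in be],2),'centre@38',bq.mean(0).round(4),'depth z',[dep(c,d,*t)[2].round(4) for t in st],'px',r)
        vv,uu=int(r[0][1]),int(r[0][0]); print(' depth centre',dep(c,d,uu,vv).round(4))
        out.append((c,r[0],gr[0]))
    print('tri block',tri(out[0][0],out[0][1],out[1][0],out[1][1]),'tri board',tri(out[0][0],out[0][2],out[1][0],out[1][2]))
    print(monitor.read_state()['tcp_pos'])
E
python3 brd.py
```

```text
w3.npz green size [0.1193, 0.082, 0.1269, 0.0818] yaw [16.36 18.96 16.28 13.63] centre@10 [ 0.5388 -0.2208]
 block size [0.0358, 0.0342, 0.0368, 0.0342] yaw [16.34 17.11 16.3  15.42] centre@38 [ 0.5365 -0.2221] depth z [np.float64(0.0385), np.float64(0.0387)] px ((270.0, 197.5), (31.0, 34.0), 90.0)
 depth centre [ 0.5356 -0.2223  0.0382]
w4.npz green size [0.0839, 0.1213, 0.0837, 0.1297] yaw [10.78 16.45 16.55 16.37] centre@10 [ 0.5439 -0.2272]
 block size [0.0391, 0.0393, 0.0405, 0.0394] yaw [16.42 14.55 16.38 12.56] centre@38 [ 0.5379 -0.2261] depth z [np.float64(0.0408), np.float64(0.0396)] px ((213.0, 257.0), (36.0, 40.0), 90.0)
 depth centre [ 0.5361 -0.226   0.0407]
tri block (array([ 0.53261463, -0.22429451,  0.04914764]), np.float64(0.002970749737395532)) tri board (array([ 0.52998621, -0.2246884 ,  0.0379576 ]), np.float64(0.00340020638269924))
[ 0.46329601 -0.18702671  0.15854236]
```

```bash
python3 - <<'E'
from h import *
y=np.radians(16.4); F=frame_R(np.array([np.cos(y),np.sin(y),0]),np.array([0,0,1.]))
plan([.5368,-.2232,.085],tool_of(F),4)
E
```

```text
n 4 dist 0.11009006253814241 ang 0.4057573928126949 twist/row [0.1, 0.1, 0.0]
[[-0.015, -0.014, 0.0184], [-0.015, -0.014, 0.0184], [-0.015, -0.0139, 0.0184], [-0.015, -0.0139, 0.0184]]
```

Request:
carry_out --twist '[[0.1, 0.1, 0], [0.1, 0.1, 0], [0.1, 0.1, 0], [0.1, 0.1, 0], [0, 0, 0], [0, 0, 0]]' --dp '[[-0.015, -0.014, 0.0185], [-0.015, -0.014, 0.0185], [-0.015, -0.014, 0.0185], [-0.015, -0.014, 0.0185], [0, 0, 0], [0, 0, 0]]' --jaw '[0.65, 0.65, 0.65, 0.65, 0.65, 0.65]'

```text
t: 4.22
tcp_pos: [0.5387, -0.2263, 0.0865]
tool_rot: [-0.449, 3.109, -0.007]
wrist_force: [0.8, -0.1, 0.2]
opening: 0.0611
grip_force: 0.0
```

```bash
python3 - <<'E'
from brd import *
s,p,q=cur(); c=eyes.get_calibration('wrist'); im,d=eyes.capture('wrist'); cv2.imwrite('pics/w5.png',im[:,:,::-1])
print(p,np.degrees(np.linalg.norm((q.inv()*tool_of(frame_R(np.array([np.cos(.2862),np.sin(.2862),0]),np.array([0,0,1.])))).as_rotvec())),s['opening'],s['dq'].round(3))
y=cv2.inRange(cv2.cvtColor(im,cv2.COLOR_RGB2HSV),(18,120,60),(35,255,255)); n,l,st,ce=cv2.connectedComponentsWithStats(y)
for i in sorted(range(1,n),key=lambda i:-st[i,4])[:5]:
    m=(l==i); vv,uu=np.where(m)
    P=np.array([dep(c,d,u,v) for u,v in zip(uu,vv)]); t=P[(abs(P[:,2]-.0385)<.003)]
    if len(t)>20: b=q.inv().apply(t-p); print(st[i],len(t),'tool x',b[:,0].min().round(4),b[:,0].max().round(4),'y',b[:,1].min().round(4),b[:,1].max().round(4),'z',t[:,2].mean().round(4))
E
```

```text
[ 0.53873617 -0.2263052   0.0864911 ] 0.2746094532459909 0.06113023024383291 [-0.006 -0.017  0.012 -0.001 -0.002 -0.002]
[252 197  17  49 742] 584 tool x -0.0153 0.0143 y -0.0144 -0.0031 z 0.0383
[286 197  17  48 740] 591 tool x -0.0151 0.0143 y 0.0098 0.0214 z 0.0383
```

View pics/w5.png

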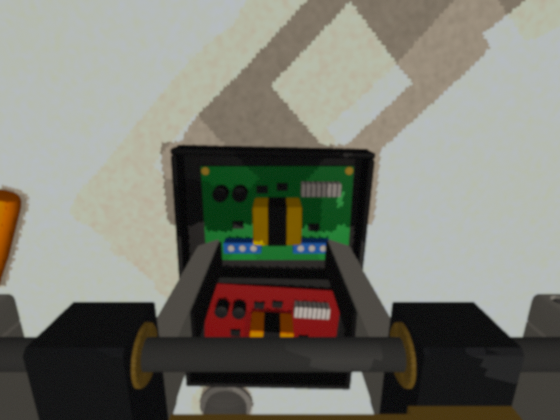

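The fingers straddle the block at (277,220). Measured in the tool frame, it is 3.5 mm off in y and centred in x. I'll descend and grip.

Request:
carry_out --twist '[[0, 0, 0], [0, 0, 0], [0, 0, 0], [0, 0, 0], [0, 0, 0], [0, 0, 0]]' --dp '[[0, 0.0035, 0.02], [0, 0, 0.02], [0, 0, 0.02], [0, 0, 0.0055], [0, 0, 0.004], [0, 0, 0]]' --jaw '[0.65, 0.65, 0.65, 0.65, 0.65, 0.65]'

```text
t: 5.03
tcp_pos: [0.537, -0.2236, 0.0161]
tool_rot: [0.447, -3.109, 0.006]
wrist_force: [0.1, 0.0, 0.0]
opening: 0.061
grip_force: 0.0
```

Request:
carry_out --twist '[[0, 0, 0], [0, 0, 0], [0, 0, 0], [0, 0, 0], [0, 0, 0]]' --dp '[[0, 0, 0], [0, 0, 0], [0, 0, 0], [0, 0, 0], [0, 0, 0]]' --jaw '[0.3, 0.3, 0.3, 0.3, 0.3]' --force 25

```text
t: 5.65
tcp_pos: [0.537, -0.2237, 0.0162]
tool_rot: [0.447, -3.109, 0.007]
wrist_force: [-0.0, -0.5, 1.6]
opening: 0.0354
grip_force: 25.0
```

```bash
cat >> h.py <<'E'
n=np.array([-.4507,-.0557,.8910]); n/=np.linalg.norm(n)
FJ=frame_R(np.array([-n[0],-n[1],0]),n); REF=np.array([.5662,.1976,.07865]); NEST=REF+FJ@np.array([.054,.0023,0])
E
python3 - <<'E'
from h import *
_,p,q=cur(); print('nest',NEST)
plan(NEST+FJ@np.array([-.02,0,.15]),tool_of(FJ),10,(p+[0,0,.12],q))
E
```

```text
nest [0.6136659  0.2057836  0.10317156]
n 10 dist 0.4288819147303168 ang 28.589640591478652 twist/row [0.2, -2.7, 0.9]
[[-0.011, 0.0404, -0.0093], [-0.0108, 0.0405, -0.009], [-0.0105, 0.0407, -0.0086], [-0.0103, 0.0408, -0.0083], [-0.01, 0.041, -0.0079], [-0.0097, 0.0411, -0.0076], [-0.0094, 0.0412, -0.0073], [-0.009, 0.0413, -0.007], [-0.0087, 0.0415, -0.0067], [-0.0083, 0.0416, -0.0065]]
```

Request:
carry_out --twist '[[0, 0, 0], [0, 0, 0], [0, 0, 0], [0, 0, 0], [0, 0, 0]]' --dp '[[0, 0, -0.01], [0, 0, -0.025], [0, 0, -0.04], [0, 0, -0.045], [0, 0, 0]]' --jaw '[0.3, 0.3, 0.3, 0.3, 0.3]'

```text
t: 6.28
tcp_pos: [0.5396, -0.2245, 0.1402]
tool_rot: [-0.447, 3.103, -0.015]
wrist_force: [-0.8, 0.3, -2.3]
opening: 0.0363
grip_force: 25.0
```

Request:
carry_out --twist '[[0.2, -2.7, 0.9], [0.2, -2.7, 0.9], [0.2, -2.7, 0.9], [0.2, -2.7, 0.9], [0.2, -2.7, 0.9], [0.2, -2.7, 0.9], [0.2, -2.7, 0.9], [0.2, -2.7, 0.9]]' --dp '[[-0.011, 0.0405, -0.0095], [-0.011, 0.0405, -0.009], [-0.0105, 0.0405, -0.0085], [-0.0105, 0.041, -0.0085], [-0.01, 0.041, -0.008], [-0.0095, 0.041, -0.0075], [-0.0095, 0.041, -0.0075], [-0.009, 0.0415, -0.007]]' --jaw '[0.3, 0.3, 0.3, 0.3, 0.3, 0.3, 0.3, 0.3]'

```text
t: 7.28
tcp_pos: [0.5274, 0.1134, 0.2068]
tool_rot: [-0.219, 2.761, 0.032]
wrist_force: [0.2, 0.5, -2.7]
opening: 0.0351
grip_force: 25.0
```

Request:
carry_out --twist '[[0.2, -2.7, 0.9], [0.2, -2.7, 0.9], [0, 0, 0], [0, 0, 0]]' --dp '[[-0.0085, 0.0415, -0.0065], [-0.0085, 0.0415, -0.0065], [0, 0, 0], [0, 0, 0]]' --jaw '[0.3, 0.3, 0.3, 0.3]'

```text
t: 7.78
tcp_pos: [0.5262, 0.1956, 0.2251]
tool_rot: [-0.171, 2.671, 0.038]
wrist_force: [0.3, -0.2, -2.2]
opening: 0.0358
grip_force: 25.0
```

```bash
cat > look.py <<'E'
from jig import *
def look(name):
    s,p,q=cur(); c=eyes.get_calibration('wrist'); im,d=eyes.capture('wrist'); cv2.imwrite('pics/'+name,im[:,:,::-1])
    b=FJ.T@(p-NEST); e=np.degrees((q.inv()*tool_of(FJ)).as_rotvec())
    print('tcp in nest',b.round(4),'rot err deg',e.round(2),'q',s['qpos'].round(2),'t',s['t'],'F',(FJ.T@s['wrist_force']).round(1))
    return im,d,c,p,q
if __name__=='__main__':
    import sys
    im,d,c,p,q=look(sys.argv[1]); hsv=cv2.cvtColor(im,cv2.COLOR_RGB2HSV)
    E=np.array(c['extrinsics']); vv,uu=np.mgrid[0:420,0:560]
    P=np.stack([(uu-c['cx'])/c['fx'],-(vv-c['cy'])/c['fy'],-np.ones(uu.shape)],-1)*d[...,None]; P=P@E[:3,:3].T+E[:3,3]
    b=(P-p)@q.as_matrix()
    g=cv2.inRange(hsv,(45,80,30),(80,255,255))>0
    g&=(abs(b[...,1])<.075)&(abs(b[...,0])<.06)&(abs(b[...,2])<.025)
    G=b[g]; pl=G[abs(G[:,2]-np.median(G[:,2]))<.004]
    A=np.c_[pl[:,:2],np.ones(len(pl))]; co=np.linalg.lstsq(A,pl[:,2],rcond=None)[0]
    print('board in tool: plane tilt deg',np.degrees(co[:2]).round(2),'z@0',co[2].round(4),'x',np.percentile(pl[:,0],[0.3,99.7]).round(4),'y',np.percentile(pl[:,1],[.3,99.7]).round(4))
    w=[(x,pl[(abs(pl[:,1]-x)<.006),0].max()) for x in np.linspace(-.05,.05,11) if (abs(pl[:,1]-x)<.006).any()]
    w=np.array(w); f=np.polyfit(w[:,0],w[:,1],1); print('front edge slope deg',np.degrees(f[0]).round(2),'edge x',f[1].round(4),(w[:,1]*1000).round(1))
E
python3 look.py w6.png
```

```text
tcp in nest [-0.0231  0.0006  0.1486] rot err deg [ 0.01 -0.3   0.26] q [ 0.23 -0.14  1.93 -0.06  0.88 -1.44] t 7.775 F [-0.7 -0.3 -2.1]
board in tool: plane tilt deg [ 0.13 -0.24] z@0 0.0061 x [-0.0415  0.0383] y [-0.0588  0.0604]
front edge slope deg 0.09 edge x 0.0384 [38.3 38.5 38.4 38.4 38.4 38.4 38.6 38.4 38.5 38.5 38.5]
```

View pics/w6.png

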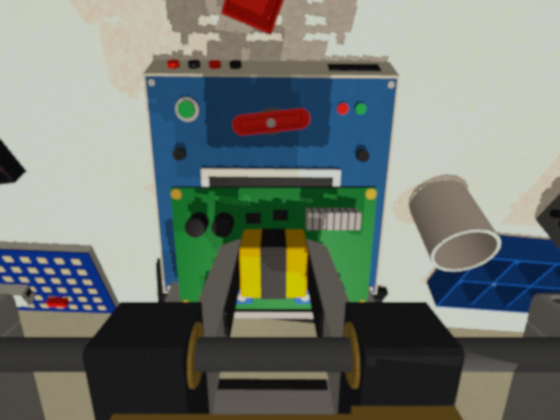

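The board hangs level in the grip. Its centre is 1.6 mm up-slope of the TCP and +0.8 mm in y, and the nest front wall shows at row 178, just below the board's front edge. I'll descend to just above the nest.

Request:
carry_out --twist '[[0, -0.1, 0.1], [0, -0.1, 0.1], [0, -0.1, 0.05], [0, 0, 0], [0, 0, 0], [0, 0, 0]]' --dp '[[-0.0045, -0.0005, 0.021], [-0.0045, -0.0005, 0.021], [-0.0045, -0.0005, 0.021], [-0.004, 0, 0.021], [-0.004, 0, 0.0195], [0, 0, 0]]' --jaw '[0.3, 0.3, 0.3, 0.3, 0.3, 0.3]'

```text
t: 8.57
tcp_pos: [0.5932, 0.2007, 0.1427]
tool_rot: [-0.16, 2.666, 0.039]
wrist_force: [0.2, 0.9, -3.7]
opening: 0.036
grip_force: 25.0
```

```bash
python3 look.py w7.png; python3 - <<'E'
from h import *
im=cv2.imread('pics/w7.png')[:,:,::-1]; c=eyes.get_calibration('wrist'); hsv=cv2.cvtColor(im,cv2.COLOR_RGB2HSV)
w=cv2.inRange(hsv,(0,0,110),(180,70,255)); k=np.zeros_like(w); k[90:230,150:390]=w[90:230,150:390]
n_,l,s,ce=cv2.connectedComponentsWithStats(k); i=1+np.argmax(s[1:,4]); print(s[i])
def onp(u,v,h):
    o,r=ray(c,u,v); return FJ.T@(o+r*(((NEST+n*h-o)@n)/(r@n))-NEST)
x0,y0,w_,h_,_=s[i]
vv,uu=np.where(l==i)
print('wall front-edge: left',onp(x0-.5,vv[uu<x0+3].mean(),.005).round(4),'right',onp(x0+w_-.5,vv[uu>x0+w_-4].mean(),.005).round(4),'outer mid',onp(275,vv[uu==275].min()-.5,.005).round(4))
E
```

```text
tcp in nest [-0.0007 -0.0025  0.0447] rot err deg [-0.06 -0.02 -0.17] q [ 0.21  0.11  1.88 -0.06  0.69 -1.44] t 8.575 F [-1.4  0.9 -3.4]
board in tool: plane tilt deg [ 0.13 -0.23] z@0 0.0061 x [-0.0414  0.0383] y [-0.0588  0.0606]
front edge slope deg 0.02 edge x 0.0384 [38.4 38.4 38.5 38.5 38.5 38.4 38.5 38.5 38.4 38.4 38.5]
[ 169  161  210   27 2694]
wall front-edge: left [-0.0417 -0.072   0.005 ] right [-0.0414  0.0699  0.005 ] outer mid [-0.0481 -0.0001  0.005 ]
```

The nest checks out within about 1.5 mm. I'll correct y by +1 mm and descend, slowing at the end.

Request:
carry_out --twist '[[0, 0, -0.2], [0, 0, 0], [0, 0, 0], [0, 0, 0], [0, 0, 0], [0, 0, 0], [0, 0, 0]]' --dp '[[0, 0.001, 0.01], [0, 0, 0.01], [0, 0, 0.006], [0, 0, 0.002], [0, 0, 0.002], [0, 0, 0.002], [0, 0, 0]]' --jaw '[0.3, 0.3, 0.3, 0.3, 0.3, 0.3, 0.3]'

```text
t: 9.5
tcp_pos: [0.6084, 0.2057, 0.1175]
tool_rot: [-0.168, 2.66, 0.04]
wrist_force: [-2.3, 0.4, 0.5]
opening: 0.0354
grip_force: 25.0
```

```bash
python3 look.py w8.png
```

```text
tcp in nest [0.0019 0.0005 0.0152] rot err deg [0.04 0.3  0.16] q [ 0.21  0.17  1.87 -0.07  0.63 -1.44] t 9.5 F [-1.7  0.7  1.5]
board in tool: plane tilt deg [ 0.3  -0.18] z@0 0.0061 x [-0.0405  0.0383] y [-0.0588  0.0598]
front edge slope deg 0.05 edge x 0.0384 [38.3 38.3 38.3 38.4 38.4 38.4 38.3 38.4 38.4 38.4 38.4]
```

View pics/w8.png

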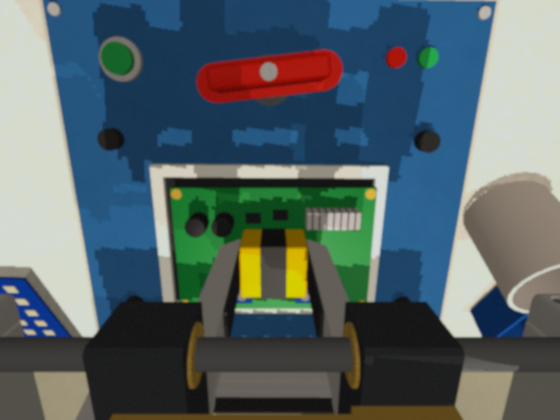

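```bash
python3 look.py w9.png; python3 - <<'E'
from h import *
im=cv2.imread('pics/w9.png')[:,:,::-1]; c=eyes.get_calibration('wrist'); hsv=cv2.cvtColor(im,cv2.COLOR_RGB2HSV)
def onp(u,v,h):
    o,r=ray(c,u,v); return FJ.T@(o+r*(((NEST+n*h-o)@n)/(r@n))-NEST)
w=cv2.inRange(hsv,(0,0,110),(180,70,255))>0; g=cv2.inRange(hsv,(45,80,30),(80,255,255))>0
for u in (220,250,275,300,330):
    r=np.where(w[150:215,u])[0]+150; q=np.where(g[160:,u])[0]+160
    print('col',u,'wall rows',r.min(),r.max(),'x',onp(u,r.min()-.5,.005)[0].round(4),onp(u,r.max()+.5,.005)[0].round(4),'green top row',q.min(),'x@5,@9',onp(u,q.min()-.5,.005)[0].round(4),onp(u,q.min()-.5,.009)[0].round(4))
for v in (200,205,215,230):
    r=np.where(w[v,140:240])[0]+140; q=np.where(g[v,150:400])[0]+150; r2=np.where(w[v,330:420])[0]+330
    if len(r) and len(r2): print('row',v,'L wall',r.min(),r.max(),onp(r.min()-.5,v,.005)[1].round(4),'green',q.min(),q.max(),onp(q.min()-.5,v,.009)[1].round(4),onp(q.max()+.5,v,.009)[1].round(4),'R',r2.min(),r2.max(),onp(r2.max()+.5,v,.005)[1].round(4))
E
```

```text
tcp in nest [0.0018 0.0005 0.0152] rot err deg [0.04 0.31 0.17] q [ 0.21  0.17  1.87 -0.07  0.63 -1.44] t 9.55 F [-2.9  0.1  1.5]
board in tool: plane tilt deg [ 0.31 -0.18] z@0 0.0061 x [-0.0406  0.0382] y [-0.0589  0.0599]
front edge slope deg 0.08 edge x 0.0384 [38.3 38.4 38.4 38.3 38.4 38.4 38.4 38.5 38.4 38.4 38.5]
col 220 wall rows 165 176 x -0.0492 -0.0421 green top row 186 x@5,@9 -0.0367 -0.0377
col 250 wall rows 165 178 x -0.0492 -0.041 green top row 186 x@5,@9 -0.0368 -0.0377
col 275 wall rows 165 178 x -0.0493 -0.041 green top row 186 x@5,@9 -0.0368 -0.0377
col 300 wall rows 165 177 x -0.0493 -0.0416 green top row 186 x@5,@9 -0.0369 -0.0378
col 330 wall rows 166 214 x -0.0488 -0.0189 green top row 186 x@5,@9 -0.0369 -0.0378
row 200 L wall 152 165 -0.0713 green 170 374 -0.0593 0.0604 R 375 385 0.0682
row 205 L wall 152 166 -0.0717 green 170 374 -0.0596 0.0607 R 375 385 0.0686
row 215 L wall 153 167 -0.0717 green 171 373 -0.0595 0.0606 R 330 384 0.0686
row 230 L wall 155 168 -0.0715 green 172 372 -0.0597 0.0609 R 330 382 0.0683
```

The board sits +2.4 mm in x and +2.1 mm in y from the nest centre, close to two of the walls. I'll lift slightly, shift by that and check again.

Request:
carry_out --twist '[[0, 0, 0], [0, 0.2, 0.1], [0, 0.1, 0.1], [0, 0, 0]]' --dp '[[0, 0, -0.003], [0.001, -0.001, 0], [0.0012, -0.001, 0], [0, 0, 0]]' --jaw '[0.3, 0.3, 0.3, 0.3]'

```text
t: 10.1
tcp_pos: [0.6051, 0.203, 0.1184]
tool_rot: [-0.163, 2.667, 0.04]
wrist_force: [0.2, -0.9, -2.3]
opening: 0.0355
grip_force: 25.0
```

```bash
cat > fit.py <<'E'
from h import *
import sys
im=cv2.imread('pics/'+sys.argv[1])[:,:,::-1]; c=eyes.get_calibration('wrist'); hsv=cv2.cvtColor(im,cv2.COLOR_RGB2HSV)
hb=float(sys.argv[2])  # board top height over floor
def onp(u,v,h):
    o,r=ray(c,u,v); return FJ.T@(o+r*(((NEST+n*h-o)@n)/(r@n))-NEST)
w=cv2.inRange(hsv,(0,0,110),(180,70,255))>0; g=cv2.inRange(hsv,(45,80,30),(80,255,255))>0
A=[];B=[];L=[];RR=[];C=[];D=[]
for u in range(215,320,8):
    r=np.where(w[145:190,u])[0]+145; q=np.where(g[150:,u])[0]+150
    A.append(onp(u,r.min()-.5,.005)[0]); B.append(onp(u,q.min()-.5,hb)[0])
for v in range(200,232,4):
    r=np.where(w[v,135:200])[0]+135; q=np.where(g[v,150:400])[0]+150; r2=np.where(w[v,365:420])[0]+365
    L.append(onp(r.min()-.5,v,.005)[1]); RR.append(onp(r2.max()+.5,v,.005)[1]); C.append(onp(q.min()-.5,v,hb)[1]); D.append(onp(q.max()+.5,v,hb)[1])
m=np.median; X=m(A)+.0495; Y=(m(L)+m(RR))/2
print('nest centre',X.round(4),Y.round(4),'w',(m(RR)-m(L)).round(4),'board-nest x',(m(B)+.04-X).round(4),'y',((m(C)+m(D))/2-Y).round(4),'w',(m(D)-m(C)).round(4))
E
python3 look.py w10.png; python3 fit.py w10.png .0115
```

```text
tcp in nest [-0.0009 -0.0017  0.0176] rot err deg [ 0.03 -0.04 -0.06] q [ 0.21  0.17  1.87 -0.06  0.64 -1.44] t 10.1 F [-0.9 -0.9 -2.1]
board in tool: plane tilt deg [ 0.18 -0.21] z@0 0.0061 x [-0.0407  0.0383] y [-0.0588  0.06  ]
front edge slope deg 0.1 edge x 0.0384 [38.3 38.4 38.4 38.4 38.4 38.6 38.6 38.4 38.4 38.6 38.4]
nest centre 0.0003 -0.0015 w 0.1398 board-nest x -0.0007 y 0.0004 w 0.1192
```

Request:
carry_out --twist '[[0, 0, 0], [0, 0, 0], [0, 0, 0], [0, 0, 0], [0, 0, 0]]' --dp '[[-0.0005, 0, 0.0015], [0, 0, 0.0015], [0, 0, 0.0015], [0, 0, 0.0015], [0, 0, 0]]' --jaw '[0.3, 0.3, 0.3, 0.3, 0.3]'

```text
t: 10.78
tcp_pos: [0.6083, 0.2035, 0.1133]
tool_rot: [-0.163, 2.667, 0.04]
wrist_force: [0.2, 0.1, -3.0]
opening: 0.0357
grip_force: 25.0
```

```bash
python3 look.py w11.png; python3 fit.py w11.png .006
```

```text
tcp in nest [-0.0003 -0.0016  0.0116] rot err deg [ 0.04 -0.04 -0.05] q [ 0.21  0.18  1.87 -0.07  0.63 -1.44] t 10.775 F [-1.2  0.  -2.8]
board in tool: plane tilt deg [ 0.2  -0.21] z@0 0.006 x [-0.0415  0.0383] y [-0.0588  0.0606]
front edge slope deg 0.0 edge x 0.0384 [38.3 38.6 38.6 38.5 38.3 38.5 38.4 38.3 38.4 38.5 38.5]
nest centre 0.0005 -0.0015 w 0.1399 board-nest x -0.0004 y 0.0005 w 0.1205
```

Request:
carry_out --twist '[[0, 0, 0], [0, 0, 0], [0, 0, 0]]' --dp '[[0, 0, 0.0007], [0, 0, 0.0007], [0, 0, 0]]' --jaw '[0.3, 0.3, 0.3]'

```text
t: 11.2
tcp_pos: [0.6091, 0.2037, 0.1127]
tool_rot: [-0.163, 2.666, 0.04]
wrist_force: [-3.0, -0.1, -0.2]
opening: 0.0359
grip_force: 25.0
```

```bash
python3 look.py w12.png|head -1
```

```text
tcp in nest [ 0.     -0.0015  0.0107] rot err deg [ 0.04 -0.01 -0.04] q [ 0.21  0.18  1.86 -0.07  0.63 -1.44] t 11.2 F [-2.8  0.2  1.2]
```

The board has contacted the nest floor with about 4 N. I'll release it and back off along the normal.

Request:
carry_out --twist '[[0, 0, 0], [0, 0, 0], [0, 0, 0], [0, 0, 0], [0, 0, 0], [0, 0, 0], [0, 0, 0], [0, 0, 0]]' --dp '[[0, 0, 0], [0, 0, 0], [0, 0, 0], [0, 0, -0.01], [0, 0, -0.03], [0.01, 0, -0.04], [0.02, 0, -0.04], [0, 0, 0]]' --jaw '[0.45, 0.6, 0.65, 0.65, 0.65, 0.65, 0.65, 0.65]'

```text
t: 12.25
tcp_pos: [0.5287, 0.1942, 0.2094]
tool_rot: [-0.164, 2.66, 0.042]
wrist_force: [0.3, -1.1, 0.0]
opening: 0.0613
grip_force: 0.0
```

```bash
cat > seat.py <<'E'
from jig import *
import sys
s,p,q=cur(); c=eyes.get_calibration('wrist'); im,d=eyes.capture('wrist'); cv2.imwrite('pics/'+sys.argv[1],im[:,:,::-1])
E=np.array(c['extrinsics']); vv,uu=np.mgrid[0:420,0:560]
P=np.stack([(uu-c['cx'])/c['fx'],-(vv-c['cy'])/c['fy'],-np.ones(uu.shape)],-1)*d[...,None]; P=P@E[:3,:3].T+E[:3,3]
b=(P-NEST)@FJ; hsv=cv2.cvtColor(im,cv2.COLOR_RGB2HSV)
print('tcp nest',(FJ.T@(p-NEST)).round(4),'q',s['qpos'].round(2),'t',s['t'])
g=(cv2.inRange(hsv,(45,80,30),(80,255,255))>0)&(abs(b[...,0])<.06)&(abs(b[...,1])<.075)
G=b[g]; A=np.c_[G[:,:2],np.ones(len(G))]; k=np.ones(len(G),bool)
for _ in range(4): co=np.linalg.lstsq(A[k],G[k,2],rcond=None)[0]; k=abs(A@co-G[:,2])<.002
print('board top tilt deg',np.degrees(co[:2]).round(2),'h',co[2].round(4),'x',np.percentile(G[k,0],[.3,99.7]).round(4),'y',np.percentile(G[k,1],[.3,99.7]).round(4))
bl=(cv2.inRange(hsv,(100,120,30),(120,255,255))>0)&(abs(b[...,1])<.15)&(b[...,0]>-.12)&(b[...,0]<.07)&(abs(b[...,2])<.01)
print('panel h',np.median(b[bl][:,2]).round(4))
fr=(b[...,0]>.06)&(b[...,0]<.22)&(abs(b[...,1])<.11)&(b[...,2]>.04)&(b[...,2]<.2)&(d>0); f=b[fr]
print('frame pts',len(f),f.min(0).round(3) if len(f) else'',f.max(0).round(3) if len(f) else'')
E
python3 seat.py w13.png
```

```text
tcp nest [-0.0282 -0.0011  0.1336] q [ 0.23 -0.12  1.96 -0.06  0.83 -1.44] t 12.25
board top tilt deg [ 0.01 -0.06] h 0.0044 x [-0.0382  0.041 ] y [-0.06    0.0592]
panel h -0.0
frame pts 6715 [ 0.078 -0.073  0.04 ] [0.105 0.073 0.129]
```

View pics/w13.png

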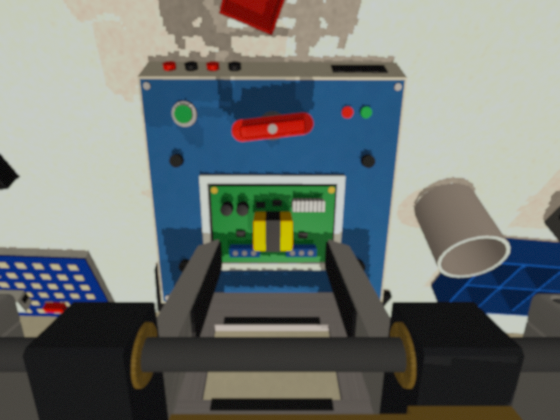

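The board is seated flat: tilt about 0°, centred, with the terminals on the hinge side at (272,252). Next I'll measure the frame angle and plan the hook-over.

```bash
cat > frm.py <<'E'
from jig import *
def frame_pts():
    c=eyes.get_calibration('wrist'); im,d=eyes.capture('wrist'); E=np.array(c['extrinsics']); vv,uu=np.mgrid[0:420,0:560]
    P=np.stack([(uu-c['cx'])/c['fx'],-(vv-c['cy'])/c['fy'],-np.ones(uu.shape)],-1)*d[...,None]; P=P@E[:3,:3].T+E[:3,3]
    return im,d,(P-NEST)@FJ
YAW=np.arctan2(FJ[1,0],FJ[0,0]); XH=np.array([np.cos(YAW),np.sin(YAW),0]); FV=frame_R(XH,np.array([0,0,1.]))
HN=np.array([.0755,-.0012,.012])
def tcp_for(deg,r,off=.004,half=.008):
    t=np.radians(deg); u=np.array([-np.cos(t),0,np.sin(t)]); m=np.array([np.sin(t),0,np.cos(t)])
    W=NEST+FJ@(HN+r*u+off*m); k=np.clip((deg-27)/15,-1,1); return W+half*k*XH
E
python3 - <<'E'
from frm import *
im,d,b=frame_pts()
f=b[(b[...,0]>.075)&(b[...,0]<.16)&(abs(b[...,1])<.10)&(b[...,2]>.05)&(b[...,2]<.18)&(d>0)]-HN
a=np.degrees(np.arctan2(f[:,2],-f[:,0])); h,e=np.histogram(a,bins=np.arange(90,125,2)); print(h,e[0])
A=np.c_[f[:,2],np.ones(len(f))]; k=np.ones(len(f),bool)
for _ in range(8): co=np.linalg.lstsq(A[k],f[k,0],rcond=None)[0]; k=abs(A@co-f[:,0])<.003
print('fit x=a z+b',co,k.sum(),'angle',90+np.degrees(np.arctan(co[0])),'z range',f[k,2].min(),f[k,2].max())
th=90+np.degrees(np.arctan(co[0]))
edge=NEST+FJ@(HN+.151*np.array([-np.cos(np.radians(th)),0,np.sin(np.radians(th))])); print('edge',edge)
t0=tcp_for(th,.13); print('contact tcp',t0)
# top-camera check of the free edge
z=np.load('top0.npz'); c=eyes.get_calibration('top'); E=np.array(c['extrinsics']); dd=z['d']; vv,uu=np.mgrid[0:420,0:560]
P=np.stack([(uu-c['cx'])/c['fx'],-(vv-c['cy'])/c['fy'],-np.ones(uu.shape)],-1)*dd[...,None]; P=P@E[:3,:3].T+E[:3,3]
q=P[(abs((P-edge)@FJ[:,1])<.08)&(P[...,2]>.26)&(P[...,2]<.33)]; print('top edge pts',len(q),np.median(q,0).round(4),q[:,2].max())
Q=tool_of(FV); w1=np.array([.60,.204,.37]); w2=t0+.03*XH; w2[2]=.37
plan(w1,Q,6); plan(w2,Q,3,(w1,Q)); plan(t0+.022*XH,Q,4,(w2,Q))
E
```

```text
[   0    0   72  216  307 2375 1980  165  143  117   18    0    0    0
    0    0    0] 90
fit x=a z+b [ 0.23400565 -0.00247849] 4884 angle 103.17054858120831 z range 0.03800222742831419 0.11573223182268237
edge [0.63932401 0.20774544 0.29476591]
contact tcp [0.65610255 0.20981902 0.27533192]
top edge pts 338 [0.6425 0.2081 0.2957] 0.30010255335458014
n 6 dist 0.1786050961452207 ang 27.102681354588803 twist/row [0.0, 4.5, -0.0]
[[-0.0231, 0.0003, -0.0188], [-0.0215, 0.0003, -0.0206], [-0.0198, 0.0003, -0.0222], [-0.018, 0.0003, -0.0237], [-0.0161, 0.0003, -0.025], [-0.0141, 0.0002, -0.0262]]
n 3 dist 0.08639975059543438 ang 0.0 twist/row [0.0, 0.0, 0.0]
[[-0.0288, -0.0004, 0.0], [-0.0288, -0.0004, 0.0], [-0.0288, -0.0004, 0.0]]
n 4 dist 0.09500550254342748 ang 0.0 twist/row [0.0, 0.0, 0.0]
[[0.002, -0.0, 0.0237], [0.002, -0.0, 0.0237], [0.002, -0.0, 0.0237], [0.002, -0.0, 0.0237]]
```

Request:
carry_out --twist '[[0, 4.5, 0], [0, 4.5, 0], [0, 4.5, 0], [0, 4.5, 0], [0, 4.5, 0], [0, 4.5, 0], [0, 0, 0], [0, 0, 0]]' --dp '[[-0.023, 0, -0.019], [-0.0215, 0, -0.0205], [-0.02, 0, -0.022], [-0.018, 0, -0.0235], [-0.016, 0, -0.025], [-0.014, 0, -0.026], [-0.029, 0, 0], [-0.029, 0, 0]]' --jaw '[0, 0, 0, 0, 0, 0, 0, 0]'

```text
t: 13.35
tcp_pos: [0.6596, 0.2093, 0.3665]
tool_rot: [0.191, -3.134, -0.001]
wrist_force: [-0.0, 0.2, 0.8]
opening: 0.0007
grip_force: 0.0
```

Request:
carry_out --twist '[[0, 0, 0], [0, 0, 0]]' --dp '[[-0.029, 0, 0], [0, 0, 0]]' --jaw '[0, 0]'

```text
t: 13.6
tcp_pos: [0.6878, 0.2124, 0.3639]
tool_rot: [0.19, -3.13, -0.0]
wrist_force: [0.1, 0.1, 0.6]
opening: 0.0004
grip_force: 0.0
```

```bash
python3 - <<'E'
from frm import *
_,p,q=cur(); Q=tool_of(FV); t0=tcp_for(103,.13); print(p,t0+.03*XH)
plan(t0+.025*XH,Q,4)
S=t0+.025*XH
th=np.r_[103,np.linspace(101,25,15)]
pts=[tcp_for(a,.13) for a in th]; prev=S; out=[]
for a,w in zip(th,pts): out.append((round(float(a)),(Q.inv().apply(w-prev)*1000).round(1).tolist())); prev=w
print(out)
E
```

```text
[0.68784573 0.2124068  0.36387377] [0.68550043 0.21345218 0.27525037]
n 4 dist 0.08892521273254428 ang 0.329361642363558 twist/row [0.0, -0.1, -0.0]
[[0.0017, 0.0003, 0.0222], [0.0017, 0.0003, 0.0222], [0.0017, 0.0003, 0.0222], [0.0018, 0.0003, 0.0222]]
[(103, [25.0, -0.0, 0.0]), (101, [4.4, -0.0, 1.0]), (96, [11.8, 0.0, 3.6]), (90, [11.4, -0.0, 4.7]), (85, [10.9, 0.0, 5.7]), (79, [10.3, 0.0, 6.8]), (74, [9.6, 0.0, 7.7]), (68, [8.8, 0.0, 8.6]), (63, [8.0, -0.0, 9.4]), (58, [7.1, 0.0, 10.1]), (52, [6.1, -0.0, 10.7]), (47, [5.0, -0.0, 11.2]), (41, [4.3, 0.0, 11.7]), (36, [5.7, -0.0, 12.0]), (30, [4.6, -0.0, 12.2]), (25, [3.4, 0.0, 12.3])]
```

Request:
carry_out --twist '[[0, 0, 0], [0, 0, 0], [0, 0, 0], [0, 0, 0], [0, 0, 0], [0, 0, 0], [0, 0, 0], [0, 0, 0]]' --dp '[[0.002, 0, 0.022], [0.002, 0, 0.022], [0.002, 0, 0.022], [0.002, 0, 0.022], [0.0125, 0, 0], [0.0125, 0, 0], [0.0045, 0, 0.001], [0.012, 0, 0.0035]]' --jaw '[0, 0, 0, 0, 0, 0, 0, 0]'

```text
t: 14.6
tcp_pos: [0.638, 0.207, 0.2762]
tool_rot: [-0.192, 3.133, 0.002]
wrist_force: [4.9, 0.5, -1.7]
opening: 0.0002
grip_force: 1.6
```

Request:
carry_out --twist '[[0, 0, 0], [0, 0, 0], [0, 0, 0]]' --dp '[[0.0115, 0, 0.0045], [0.011, 0, 0.0055], [0, 0, 0]]' --jaw '[0, 0, 0]'

```text
t: 14.98
tcp_pos: [0.6139, 0.2042, 0.2659]
tool_rot: [0.192, -3.134, -0.001]
wrist_force: [0.6, -0.9, 0.6]
opening: -0.0001
grip_force: 0.0
```

```bash
python3 - <<'E'
from frm import *
s,p,q=cur(); print(p,tcp_for(85,.13),s['wrist_force'].round(1))
im,d,c=snap('top'); E=np.array(c['extrinsics']); vv,uu=np.mgrid[0:420,0:560]
P=np.stack([(uu-c['cx'])/c['fx'],-(vv-c['cy'])/c['fy'],-np.ones(uu.shape)],-1)*d[...,None]; P=P@E[:3,:3].T+E[:3,3]; b=(P-NEST)@FJ
k=(abs(b[...,1])>.075)&(abs(b[...,1])<.103)&(b[...,0]>-.1)&(b[...,0]<.15)&(b[...,2]>.03)&(b[...,2]<.19)
f=b[k]-HN; print(len(f)); a=np.degrees(np.arctan2(f[:,2],-f[:,0])); print(np.histogram(a,bins=np.arange(60,130,5)), np.hypot(f[:,0],f[:,2]).max())
E
```

```text
[0.61390416 0.20416458 0.2658723 ] [0.61808651 0.20512079 0.26050538] [ 0.6 -0.9  0.6]
371
(array([  0,   0,   0,   0,  62, 215,  70,  24,   0,   0,   0,   0,   0]), array([ 60,  65,  70,  75,  80,  85,  90,  95, 100, 105, 110, 115, 120,
       125])) 0.15571805419701415
```

```bash
python3 - <<'E'
from frm import *
_,p,q=cur(); Q=q
th=np.r_[np.linspace(79,13,14)]; prev=p; out=[]
for a in th:
    w=tcp_for(a,.13); out.append((round(float(a)),(Q.inv().apply(w-prev)*1000).round(1).tolist())); prev=w
print(out)
E
```

```text
[(79, [7.3, 0.5, 13.0]), (74, [9.0, -0.0, 7.2]), (69, [8.3, -0.0, 8.0]), (64, [7.6, -0.0, 8.7]), (59, [6.8, -0.0, 9.3]), (54, [5.9, -0.0, 9.9]), (49, [5.0, -0.0, 10.4]), (43, [4.1, -0.0, 10.8]), (38, [5.0, -0.0, 11.1]), (33, [4.8, -0.0, 11.3]), (28, [3.8, -0.0, 11.5]), (23, [2.8, -0.0, 11.5]), (18, [1.8, -0.0, 11.5]), (13, [0.7, -0.0, 11.4])]
```

Request:
carry_out --twist '[[0, 0, 0], [0, 0, 0], [0, 0, 0], [0, 0, 0], [0, 0, 0], [0, 0, 0], [0, 0, 0], [0, 0, 0]]' --dp '[[0.0075, 0, 0.011], [0.009, 0, 0.0075], [0.0085, 0, 0.008], [0.0075, 0, 0.009], [0.007, 0, 0.0095], [0.006, 0, 0.01], [0.005, 0, 0.0105], [0.004, 0, 0.011]]' --jaw '[0, 0, 0, 0, 0, 0, 0, 0]'

```text
t: 16.02
tcp_pos: [0.5599, 0.1976, 0.1886]
tool_rot: [0.192, -3.134, -0.001]
wrist_force: [-1.0, 0.8, 1.9]
opening: 0.0005
grip_force: 1.1
```

```bash
cat > fa.py <<'E'
from frm import *
s,p,q=cur(); print(p,s['wrist_force'].round(1),s['t'])
im,d,c=snap('top','top1.png'); E=np.array(c['extrinsics']); vv,uu=np.mgrid[0:420,0:560]
P=np.stack([(uu-c['cx'])/c['fx'],-(vv-c['cy'])/c['fy'],-np.ones(uu.shape)],-1)*d[...,None]; P=P@E[:3,:3].T+E[:3,3]; b=(P-NEST)@FJ
k=(abs(b[...,1])>.03)&(abs(b[...,1])<.103)&(b[...,0]>-.09)&(b[...,0]<.05)&(b[...,2]>.0)&(b[...,2]<.19)
f=b[k]-HN; r=np.hypot(f[:,0],f[:,2]); f=f[(r>.112)&(r<.15)]; a=np.degrees(np.arctan2(f[:,2],-f[:,0])); h,e=np.histogram(a,bins=np.arange(-8,100,3)); print(len(f),[(int(x),int(y)) for x,y in zip(e,h) if y])
Q=q; prev=p; out=[]
for a in (38,33,28,23,18,13,9,5,2):
    w=tcp_for(a,.13); out.append((a,(Q.inv().apply(w-prev)*1000).round(1).tolist())); prev=w
print(out)
E
python3 fa.py
```

```text
[0.5599462  0.19756136 0.18859555] [-1.   0.8  1.9] 16.025
316 [(-8, 2), (-5, 16), (43, 201), (46, 35), (49, 4), (52, 35), (55, 23)]
[(38, [4.8, 0.4, 11.7]), (33, [4.7, -0.0, 11.2]), (28, [3.7, -0.0, 11.3]), (23, [2.7, -0.0, 11.3]), (18, [1.7, -0.0, 11.3]), (13, [0.7, -0.0, 11.2]), (9, [-1.7, -0.0, 8.8]), (5, [-2.9, -0.0, 8.6]), (2, [-2.5, -0.0, 6.3])]
```

Request:
carry_out --twist '[[0, 0, 0], [0, 0, 0], [0, 0, 0], [0, 0, 0], [0, 0, 0], [0, 0, 0], [0, 0, 0]]' --dp '[[0.005, 0, 0.0115], [0.0045, 0, 0.011], [0.0035, 0, 0.0115], [0.0025, 0, 0.0115], [0.0015, 0, 0.011], [0.0005, 0, 0.011], [0, 0, 0]]' --jaw '[0, 0, 0, 0, 0, 0, 0]'

```text
t: 16.95
tcp_pos: [0.5416, 0.1952, 0.1203]
tool_rot: [0.192, -3.131, -0.001]
wrist_force: [-0.0, -0.2, 0.2]
opening: 0.0004
grip_force: 0.0
```

```bash
python3 fa.py
```

```text
[0.54163485 0.1952466  0.12025252] [-0.  -0.2  0.2] 16.95
144 [(-5, 3), (13, 83), (16, 9), (22, 36), (25, 11), (64, 1), (67, 1)]
[(38, [-13.4, 0.5, -56.7]), (33, [4.6, -0.0, 11.2]), (28, [3.7, -0.0, 11.3]), (23, [2.7, -0.0, 11.4]), (18, [1.7, -0.0, 11.3]), (13, [0.7, -0.0, 11.2]), (9, [-1.7, -0.0, 8.8]), (5, [-2.9, -0.0, 8.6]), (2, [-2.6, -0.0, 6.3])]
```

Request:
carry_out --twist '[[0, 0, 0], [0, 0, 0], [0, 0, 0], [0, 0, 0], [0, 0, 0]]' --dp '[[-0.0015, 0, 0.009], [-0.003, 0, 0.0085], [-0.0025, 0, 0.006], [-0.001, 0, 0.0025], [0, 0, 0]]' --jaw '[0, 0, 0, 0, 0]'

```text
t: 17.62
tcp_pos: [0.5512, 0.1965, 0.0957]
tool_rot: [0.192, -3.135, -0.001]
wrist_force: [-0.5, -0.1, 1.2]
opening: 0.0006
grip_force: 0.1
```

```bash
python3 fa.py|head -2
```

```text
[0.55123616 0.19652194 0.09574397] [-0.5 -0.1  1.2] 17.625
337 [(1, 60), (4, 22), (7, 3), (10, 27), (13, 16), (58, 3), (61, 21), (64, 99), (67, 69), (70, 17)]
```

Request:
carry_out --twist '[[0, 0, 0], [0, 0, 0], [0, 0, 0]]' --dp '[[-0.001, 0, 0.002], [-0.001, 0, 0.002], [0, 0, 0]]' --jaw '[0, 0, 0]'

```text
t: 18.05
tcp_pos: [0.5527, 0.1968, 0.0928]
tool_rot: [0.192, -3.134, -0.001]
wrist_force: [-3.4, -0.7, 7.1]
opening: 0.0004
grip_force: 3.7
```

Request:
carry_out --twist '[[0, 0, 0], [0, 0, 0], [0, 0, 0]]' --dp '[[-0.001, 0, 0.002], [-0.0005, 0, 0.001], [0, 0, 0]]' --jaw '[0, 0, 0]'

```text
t: 18.42
tcp_pos: [0.5531, 0.1968, 0.0922]
tool_rot: [0.193, -3.132, -0.0]
wrist_force: [-12.0, -3.1, 19.8]
opening: 0.0003
grip_force: 11.4
```

The frame is against its stop: the force rose to about 23 N with no further movement. I'll retreat and turn the tool to face the catch.

```bash
cat >> frm.py <<'E'
def catch_R(deg):  # tool y along catch x, tool x along catch y
    t=np.radians(deg); cx=FJ@np.array([np.cos(t),np.sin(t),0]); cy=FJ@np.array([-np.sin(t),np.cos(t),0])
    return R.from_matrix(np.stack([cy,cx,-FJ[:,2]],1))
PIV=np.array([-.0956,-.0013,0])
E
python3 - <<'E'
from frm import *
_,p,q=cur(); print(FJ.T@(p-NEST))
p2=p+q.apply([.03,0,-.06])
plan(NEST+FJ@(PIV+[0,0,.11]),catch_R(6.8),10,(p2,q))
E
```

```text
[-0.05953979 -0.00147956  0.01802923]
n 10 dist 0.04446971591780852 ang 86.76180965919166 twist/row [-2.0, -2.2, 8.2]
[[0.0044, 0.0, -0.0005], [0.0044, -0.0006, -0.0007], [0.0042, -0.0012, -0.0009], [0.004, -0.0017, -0.0011], [0.0036, -0.0022, -0.0013], [0.0032, -0.0026, -0.0015], [0.0028, -0.003, -0.0018], [0.0022, -0.0033, -0.002], [0.0017, -0.0035, -0.0022], [0.0011, -0.0036, -0.0023]]
```

Request:
carry_out --twist '[[0, 0, 0], [0, 0, 0], [0, 0, 0]]' --dp '[[0.005, 0, -0.01], [0.01, 0, -0.025], [0.015, 0, -0.025]]' --jaw '[0, 0.2, 0.4]'

```text
t: 18.8
tcp_pos: [0.5247, 0.1931, 0.1493]
tool_rot: [0.192, -3.135, -0.002]
wrist_force: [-0.1, -0.4, -0.2]
opening: 0.0173
grip_force: 0.0
```

Request:
carry_out --twist '[[-2, -2.2, 8.2], [-2, -2.2, 8.2], [-2, -2.2, 8.2], [-2, -2.2, 8.2], [-2, -2.2, 8.2], [-2, -2.2, 8.2], [-2, -2.2, 8.2], [-2, -2.2, 8.2]]' --dp '[[0.0045, 0, -0.0005], [0.0045, -0.0005, -0.0005], [0.004, -0.001, -0.001], [0.004, -0.0015, -0.001], [0.0035, -0.002, -0.0015], [0.003, -0.0025, -0.0015], [0.003, -0.003, -0.002], [0.002, -0.0035, -0.002]]' --jaw '[0.4, 0.4, 0.4, 0.4, 0.4, 0.4, 0.4, 0.4]'

```text
t: 19.8
tcp_pos: [0.4899, 0.1893, 0.1536]
tool_rot: [1.415, 2.461, 0.408]
wrist_force: [-0.9, 0.6, -0.1]
opening: 0.0378
grip_force: 0.0
```

Request:
carry_out --twist '[[-2, -2.2, 8.2], [-2, -2.2, 8.2], [0, 0, 0], [0, 0, 0]]' --dp '[[0.0015, -0.0035, -0.002], [0.001, -0.0035, -0.0025], [0, 0, 0], [0, 0, 0]]' --jaw '[0.4, 0.4, 0.4, 0.4]'

```text
t: 20.3
tcp_pos: [0.482, 0.1885, 0.1551]
tool_rot: [1.717, 2.175, 0.482]
wrist_force: [0.4, -0.1, 0.8]
opening: 0.0367
grip_force: 0.0
```

```bash
cat > cat.py <<'E'
from frm import *
import sys
s,p,q=cur(); im,d,b=frame_pts(); cv2.imwrite('pics/'+sys.argv[1],im[:,:,::-1]); hsv=cv2.cvtColor(im,cv2.COLOR_RGB2HSV)
red=(cv2.inRange(hsv,(0,130,70),(8,255,255))|cv2.inRange(hsv,(172,130,70),(180,255,255)))>0
near=(np.hypot(b[...,0]-PIV[0],b[...,1]-PIV[1])<.06)&red
print('tcp nest',(FJ.T@(p-NEST)).round(4),'q6',s['qpos'][5].round(2),'rot to catch0',np.degrees((q.inv()*catch_R(0)).as_rotvec()).round(1),'t',s['t'],'F',(FJ.T@s['wrist_force']).round(1))
for nm,lo,hi in(('rib',.044,.052),('wing',.022,.030),('all',.015,.055)):
    k=near&(b[...,2]>lo)&(b[...,2]<hi); G=b[k][:,:2]
    if len(G)<30: print(nm,len(G)); continue
    r=cv2.minAreaRect((G*1000).astype(np.float32)); v=np.linalg.svd(G-G.mean(0))[2][0]; v*=np.sign(v[1]) if abs(v[1])>.3 else -np.sign(v[0])
    print(nm,len(G),'c',np.round(r[0],1),'size',np.round(r[1],1),'angle deg',np.degrees(np.arctan2(-v[0],v[1])).round(1),'h',np.median(b[k][:,2]).round(4))
# frame bar height
k=(b[...,0]>-.072)&(b[...,0]<-.045)&(abs(b[...,1])<.07)&~red&(b[...,2]>-.01)&(b[...,2]<.06); f=b[k]
if len(f)>30: A=np.c_[f[:,:2],np.ones(len(f))]; print('bar h median',np.percentile(f[:,2],[10,50,90]).round(4))
E
python3 cat.py w14.png
```

```text
tcp nest [-0.0947 -0.001   0.1066] q6 0.05 rot to catch0 [ 0.2 -0.3  6.3] t 20.3 F [ 0.6 -0.2  0.5]
rib 752 c [-94.8  -0.4] size [ 9.9 50.5] angle deg 6.8 h 0.0476
wing 768 c [-95.    0.1] size [17.6 67.2] angle deg 6.5 h 0.0258
all 1587 c [-95.    0.1] size [17.6 67.2] angle deg 6.8 h 0.0329
bar h median [0.0144 0.0153 0.0161]
```

View pics/w14.png

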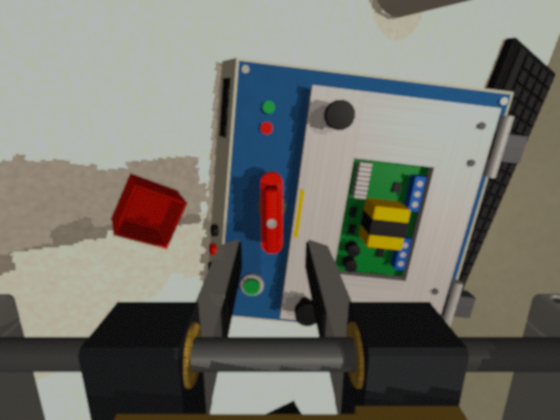

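The frame is shut, with its bar 15 mm off the panel. The catch is at +6.8° with its pivot at nest (-95, 0) mm, directly under the tool. I'll descend and grip the rib.

Request:
carry_out --twist '[[0, 0, 0], [0, 0, 0], [0, 0, 0], [0, 0, 0], [0, 0, 0], [0, 0, 0]]' --dp '[[0.001, 0, 0.02], [0, 0, 0.02], [0, 0, 0.02], [0, 0, 0.01], [0, 0, 0.006], [0, 0, 0]]' --jaw '[0.4, 0.4, 0.4, 0.4, 0.4, 0.4]'

```text
t: 21.1
tcp_pos: [0.5159, 0.1939, 0.0871]
tool_rot: [1.719, 2.174, 0.481]
wrist_force: [-0.4, 0.8, -0.6]
opening: 0.0378
grip_force: 0.0
```

```bash
python3 cat.py w15.png|head -1
```

```text
tcp nest [-0.0951  0.0002  0.0304] q6 0.06 rot to catch0 [ 0.2 -0.2  6.2] t 21.1 F [-0.5  0.8 -0.4]
```

Well placed. I'll close on the rib.

Request:
carry_out --twist '[[0, 0, 0], [0, 0, 0], [0, 0, 0], [0, 0, 0], [0, 0, 0]]' --dp '[[0, 0, 0], [0, 0, 0], [0, 0, 0], [0, 0, 0], [0, 0, 0]]' --jaw '[0, 0, 0, 0, 0]' --force 20

```text
t: 21.78
tcp_pos: [0.515, 0.1938, 0.0869]
tool_rot: [1.72, 2.175, 0.48]
wrist_force: [-5.6, -1.2, 5.0]
opening: 0.0097
grip_force: 20.0
```

Request:
carry_out --twist '[[0, 0, -9], [0, 0, -9], [0, 0, -9], [0, 0, 0]]' --dp '[[0, 0, 0], [0, 0, 0], [0, 0, 0], [0, 0, 0]]' --jaw '[0, 0, 0, 0]'

```text
t: 22.28
tcp_pos: [0.5143, 0.1934, 0.0865]
tool_rot: [1.142, 2.471, 0.349]
wrist_force: [-8.0, -3.1, 7.5]
opening: 0.01
grip_force: 20.0
```

```bash
python3 cat.py w16.png
```

```text
tcp nest [-0.0968 -0.0001  0.0306] q6 -0.41 rot to catch0 [ 0.1 -0.2 33.3] t 22.275 F [-4.  -2.1 10.4]
rib 1422 c [-95.3  -0.5] size [ 9.8 51.4] angle deg 33.6 h 0.0476
wing 744 c [-95.7   0.1] size [17.3 66.7] angle deg 33.3 h 0.0258
all 2357 c [-95.7   0.1] size [17.3 66.8] angle deg 33.8 h 0.0469
bar h median [0.0145 0.0153 0.016 ]
```

Request:
carry_out --twist '[[0, 0, -9.5], [0, 0, -9.5], [0, 0, -9.5], [0, 0, -9.5], [0, 0, -9.5], [0, 0, -9.5], [0, 0, 0], [0, 0, 0]]' --dp '[[0, 0, 0], [0, 0, 0], [0, 0, 0], [0, 0, 0], [0, 0, 0], [0, 0, 0], [0, 0, 0], [0, 0, 0]]' --jaw '[0, 0, 0, 0, 0, 0, 0, 0]'

```text
t: 23.32
tcp_pos: [0.5137, 0.1918, 0.086]
tool_rot: [-0.171, 2.667, 0.038]
wrist_force: [-10.4, -9.2, 9.7]
opening: 0.0101
grip_force: 20.0
```

```bash
python3 cat.py w17.png
```

```text
tcp nest [-0.0977 -0.0017  0.0305] q6 -1.4 rot to catch0 [-0.1 -0.1 90.3] t 23.325 F [-5.8 -7.9 13.8]
rib 1390 c [-96.   -1.2] size [50.9 10.4] angle deg 90.7 h 0.0477
wing 741 c [-96.7  -1.2] size [66.5 17.3] angle deg 89.7 h 0.0259
all 2329 c [-96.8  -1.2] size [66.7 17.3] angle deg 90.9 h 0.0469
bar h median [0.0144 0.0153 0.0162]
```

The catch is at about 90°. I'll release and back off.

Request:
carry_out --twist '[[0, 0, 0], [0, 0, 0], [0, 0, 0], [0, 0, 0], [0, 0, 0], [0, 0, 0], [0, 0, 0], [0, 0, 0]]' --dp '[[0, 0, 0], [0, 0, 0], [0, 0, 0], [0, 0, -0.01], [0, 0, -0.03], [0, 0, -0.04], [0.02, 0, -0.05], [0, 0, 0]]' --jaw '[0.2, 0.4, 0.4, 0.4, 0.4, 0.4, 0.4, 0.4]'

```text
t: 24.38
tcp_pos: [0.4401, 0.1847, 0.1986]
tool_rot: [-0.171, 2.653, 0.047]
wrist_force: [-0.3, -0.2, 0.8]
opening: 0.0374
grip_force: 0.0
```

```bash
python3 cat.py w18.png; python3 - <<'E'
from h import *
snap('top','top2.png'); a=cv2.imread('pics/w18.png'); b=cv2.imread('pics/top2.png')
cv2.imwrite('pics/f.png',np.hstack([cv2.resize(a,(400,300)),cv2.resize(b[120:290,90:400],(400,300))]))
E
```

```text
tcp nest [-0.1125  0.0004  0.1644] q6 -1.41 rot to catch0 [ 0.9  0.3 90.2] t 24.375 F [ 0.1 -0.1  0.8]
rib 458 c [-95.9  -0.9] size [49.9  9.4] angle deg 90.6 h 0.0477
wing 516 c [-97.   -0.4] size [17.4 65.7] angle deg 89.8 h 0.026
all 1019 c [-97.   -0.5] size [17.4 65.7] angle deg 90.2 h 0.0272
bar h median [0.0146 0.0155 0.0164]
```

View pics/f.png

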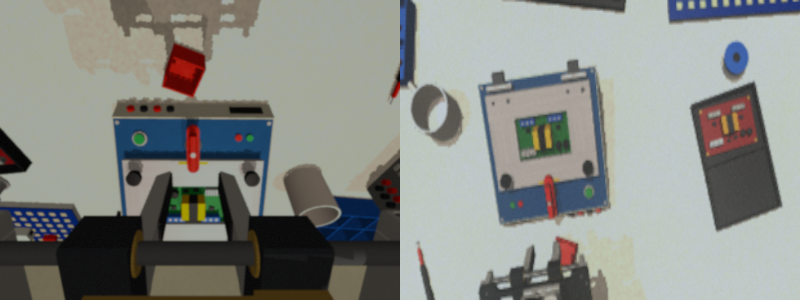

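The picture shows the frame shut over the seated board, and the catch square across the frame's edge (left view at 193,150; right view at 549,195). The red board is still in the tray, the bystanders look undisturbed, and the robot is clear.

```bash
python3 -c "
from h import *
print(order.sign_off())"
```

```text
the job is handed in; nothing more can be done
None
```

The job is done and handed in at about 24 s: the green board is seated flat in the nest with its terminal blocks on the hinge side, the frame is fully shut, and the catch is locked at about 90° across its edge; the dark-red board is still in the tray.

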